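# Comb sample rods into the grooved tray of an indexing slide and press them

### The job

Some brass sample rods lie askew across the grooves of the blue tray. Pull up the red index knob, draw the tray out to the outer notch and let the plunger drop in; comb the rods with the orange-handled rake, never touching them with the fingers, until every rod lies down in a groove, and stand the rake back along its black mat. Index the tray home under the guard until the plunger drops in, then pull the green-barred press lever through its full stroke, ease it back slowly over about three seconds without letting it snap, and leave the other things on the bench alone.

Things in the scene. Friction and masses are not known exactly. Their poses are not given: they have to be found in the camera images.
- tray (a point): centre of the blue tray at the height of its groove crests (43 mm over the bench); moves with it. x along the V grooves, away from the knob; y across; z up. Inside 130 (x) by 198 mm (y), 9 grooves 22 mm apart, 11 mm deep; 5 mm walls; the two end walls (at +-x) end in rims 14 mm above the crests, the side walls 23 mm. The slide it runs on is fixed to the bench and may stand turned
- guard (a point): middle of the clear guard plate's top, 45 mm above the crests; plate 80 mm (along the grooves) by 238 by 6 mm, fixed on four posts; it covers the far half of the tray at home, so the rake fits only at the outer notch, where the tray's far wall is 35 mm clear of it. Axes as the tray. Under it hangs the press bar, which the lever lowers to just above the rods
- carriage (a joint): travel of the tray along its own -x, towards the knob end (m): 0 = home notch under the guard, 0.090 = outer notch; stops at -0.012 and 0.104. The plunger locks it to +-2 mm in either notch; with the plunger lifted it slides with about 2 N
- index_knob (a joint): lift of the index plunger (m): 0 = fully down in a notch; sprung down with 3 N (5 N at the full lift of 0.016); above 0.010 the tray can slide. Let go between the notches, it rides on the index bar at about 0.010 and drops in when it comes over a notch
- knob_grip (a point): middle of the red knob, an upright cylinder 26 mm across and 25 mm high, 110 mm from the tray's centre along the tray's -x, moving with the tray; 24.5 mm above the crests and 35 mm above the bracket under it. Axes as the tray
- rake_grip (a point): centre of the rake's orange grip: 60 mm (rake x) by 16 mm (rake y) by 36 mm high. The rake's bar, 176 mm (x) by 16 mm, has its top 18 mm and its underside 30 mm below this point; nine 11 mm pins hang from it over the middle 118 mm; a leg at each end (50 mm wide in y, 160 mm apart inside) reaches 5 mm lower than the pins, 46 mm below this point. Both ends alike
- rake: the rake (250 g), origin at its foot. Use: bar along the grooves, riding on the end rims with its legs outside them, grip centre 44 mm above the crests; set down near one side wall (y about 87 mm) and draw across the grooves (tray y) to 20 mm from the other, to and fro, often 2 to 6 times. The pins pass 3 mm above the crests, over rods in grooves, and push others parallel until they drop in
- mat_centre (a point): top centre of the black rubber mat (110 mm along its x, 215 mm along its y, 2 mm thick, fixed) on which the rake stands, rake x along mat y, at the start and at the end
- press_lever (a joint): swing of the press lever (rad): 0 = at rest, standing up, leaning to the knob end (tray -x) at 25 degrees from vertical; grows as the bar is pulled towards the knob end and down; stop at 0.95 (bar nearly level with its pivot). The spring needs 2.5 N at the bar at rest, 6 N at full stroke, and snaps it back if let go
- lever_bar (a point): middle of the green cross bar of the lever: 14 mm thick, lying along the tray's y, 67 mm free between the two arms of its yoke, 100 mm from the pivot; can be pinched from above, and turns in the grip as the lever swings. At rest 147 mm above the crests
- lever_pivot (a point): pivot of the lever, on top of the guard, 56 mm above the crests; the axis is the tray's y
- rod_1_centre (a point): centre of a brass rod with round ends, 100 mm long (along its x), 10 mm in diameter, 45 g; it may be absent. Lying across the crests its centre is 5 mm above them, in a groove 4 mm below them
- rod_2_centre (a point): centre of a brass rod with round ends, 100 mm long (along its x), 10 mm in diameter, 45 g; it may be absent. Lying across the crests its centre is 5 mm above them, in a groove 4 mm below them
- rod_3_centre (a point): centre of a brass rod with round ends, 100 mm long (along its x), 10 mm in diameter, 45 g; it may be absent. Lying across the crests its centre is 5 mm above them, in a groove 4 mm below them
- rod_4_centre (a point): centre of a brass rod with round ends, 100 mm long (along its x), 10 mm in diameter, 45 g; it may be absent. Lying across the crests its centre is 5 mm above them, in a groove 4 mm below them
- rod_5_centre (a point): centre of a brass rod with round ends, 100 mm long (along its x), 10 mm in diameter, 45 g; it may be absent. Lying across the crests its centre is 5 mm above them, in a groove 4 mm below them
- rod_1: the same rod; origin on its surface
- rod_2: the same rod; origin on its surface
- rod_3: the same rod; origin on its surface
- rod_4: the same rod; origin on its surface
- rod_5: the same rod; origin on its surface
- timer: white bench timer, 62x62x19 mm; origin under its centre; leave alone
- weight_b: grey turned steel weight, 48 mm across, 40 mm high; origin under its centre; leave alone
- tape_roll: roll of yellow tape lying flat, 102 mm across, 24 mm high; origin under its centre; leave alone

How it is judged (in metres and radians):
On the way, in this order (a step that is already met when the one before it is completed fails the run):
1. the tray is at the outer notch with the plunger down (value of joint carriage between 0.086 and 0.094 m and value of joint index_knob below 0.003 m), for 0.2 s.
2. the held rake is down in the tray at the outer notch (all of step 1 and x of rake_grip in the frame of tray between -0.03 and 0.03 m and y of rake_grip in the frame of tray between -0.1 and 0.1 m and z of rake_grip in the frame of tray below 0.052 m and contact force between the fingers and rake above 1 N), for 0.2 s.
3. every rod lies in a groove, the tray still at the outer notch (all of step 1 and z of each of rod_1_centre, rod_2_centre, rod_3_centre, rod_4_centre, rod_5_centre in the frame of tray below -0.001 m and angle between the x axis of each of rod_1_centre, rod_2_centre, rod_3_centre, rod_4_centre, rod_5_centre and the x axis of tray, either way round below 0.06 rad and x of rod_1_centre in the frame of tray between -0.07 and 0.07 m and y of rod_1_centre in the frame of tray between -0.1 and 0.1 m and x of rod_2_centre in the frame of tray between -0.07 and 0.07 m and y of rod_2_centre in the frame of tray between -0.1 and 0.1 m and x of rod_3_centre in the frame of tray between -0.07 and 0.07 m and y of rod_3_centre in the frame of tray between -0.1 and 0.1 m and x of rod_4_centre in the frame of tray between -0.07 and 0.07 m and y of rod_4_centre in the frame of tray between -0.1 and 0.1 m and x of rod_5_centre in the frame of tray between -0.07 and 0.07 m and y of rod_5_centre in the frame of tray between -0.1 and 0.1 m), for 0.2 s.
4. the tray is home with the plunger down, every rod in a groove (value of joint carriage between -0.004 and 0.004 m and value of joint index_knob below 0.003 m and z of each of rod_1_centre, rod_2_centre, rod_3_centre, rod_4_centre, rod_5_centre in the frame of tray below -0.001 m and angle between the x axis of each of rod_1_centre, rod_2_centre, rod_3_centre, rod_4_centre, rod_5_centre and the x axis of tray, either way round below 0.06 rad and x of rod_1_centre in the frame of tray between -0.07 and 0.07 m and y of rod_1_centre in the frame of tray between -0.1 and 0.1 m and x of rod_2_centre in the frame of tray between -0.07 and 0.07 m and y of rod_2_centre in the frame of tray between -0.1 and 0.1 m and x of rod_3_centre in the frame of tray between -0.07 and 0.07 m and y of rod_3_centre in the frame of tray between -0.1 and 0.1 m and x of rod_4_centre in the frame of tray between -0.07 and 0.07 m and y of rod_4_centre in the frame of tray between -0.1 and 0.1 m and x of rod_5_centre in the frame of tray between -0.07 and 0.07 m and y of rod_5_centre in the frame of tray between -0.1 and 0.1 m), for 0.2 s.
5. the press lever is pulled through its stroke over the tray at home (value of joint carriage between -0.004 and 0.004 m and value of joint index_knob below 0.003 m and value of joint press_lever above 0.84 rad), for 0.2 s.
6. the lever is eased through the middle of its stroke at under 0.6 rad/s (value of joint press_lever between 0.2 and 0.7 rad and velocity of joint press_lever between -0.6 and 0.6 rad/s), for 0.3 s.
At the end, for the whole second after the job is handed in: Tray within 4 mm of home, plunger down (3 mm); every rod at rest in a groove (centre 1 mm or more below the crests, within 0.06 rad of the grooves); lever back (under 0.06 rad); rake standing along its mat, middle within 36 mm of the mat's centre, within 0.35 rad of its length (all of step 4 and value of joint press_lever below 0.06 rad and linear speed of each of rod_1, rod_2, rod_3, rod_4, rod_5, rake below 0.02 m/s and horizontal distance between rake_grip and mat_centre below 0.036 m and angle between the x axis of rake_grip and the y axis of mat_centre, either way round below 0.35 rad and angle between rake_grip's own z axis and vertical below 0.1 rad and height (world z) of rake_grip below 0.056 m); the robot touches nothing.
It fails at once if the fingers touch a rod (contact force between the fingers and rod_1 above 1 N or contact force between the fingers and rod_2 above 1 N or contact force between the fingers and rod_3 above 1 N or contact force between the fingers and rod_4 above 1 N or contact force between the fingers and rod_5 above 1 N).
It fails at once if a bystander (timer, weight, tape roll) is shifted by more than 30 mm (distance of any of timer, weight_b, tape_roll from where it was at the start of the episode above 0.03 m).
Of rod_1, rod_2, rod_3, rod_4, rod_5 only 3 to 5 are there at a start; the rules pass over those that are not, and their reading is None.
At some moment in a run one of rake may be knocked a few centimetres aside while the robot is not near it.
Once in a run the grip may slacken for a moment while it holds something.
It also fails if it takes over 192 s, if anything falls off the work surface, if the arm or the gripper's body presses on something with over 40 N, if the wrist force passes 120 N, or if a joint passes its speed limit or range.

### The arm

A 6-joint arm with a two-finger parallel gripper is mounted at the origin on a cart in front of the work surface, level with it; the furniture and walls round the work are solid. World frame = base frame: x ahead of the robot, y to its left, z up, the work surface at z = 0. Lengths are in mm, angles in rad, forces in N, time in s.
With the tool pointing down it reaches from about 400 to 925 mm from the base axis. Payload 12.5 kg.
Tool frame: the origin (TCP) lies at the very end of the fingers, on their centre line; the grasp point (between the pads) lies 19 mm behind it; z points along the fingers, y is the line along which they close (so a half turn about z gives the same grasp; the last joint's range is limited). The gripper opens to 95 mm and grips with 3 to 60 N. Pads are 20 mm wide; open, the fingers measure 119 mm over their backs; the gripper's body (75 mm by 180 mm) begins 59 mm behind the grasp point.
Start: joints at [1.159, 0.491, 1.559, -0, 1.092, -0.106], TCP at [188.143, 596.028, 214.661] pointing down, gripper open.
Joint ranges: [-3.1, 3.1], [-0.84, 2.19], [0.05, 2.79], [-1.13, 4.28], [0.06, 2.93], [-2.69, 2.69]. Speed limits (rad/s): [2.22, 2.22, 2.79, 3.14, 3.14, 3.14].

### API

Orientations are given as [roll, pitch, yaw] about the fixed x, y, z axes, in that order (R = Rz(yaw) Ry(pitch) Rx(roll)).
In Python, from cell import state, imaging, env, spot_in, mark_of gives the robot as it stands. The module is installed in compiled form; this text tells all that it offers.
- The arm moves only by the tool step_arm, never from a script. Its argument "increments" is a list of rows, each an object with "slide": the shift along the tool's x, y, z in m, a list of three; "roll": the turn about the tool's z in rad. A call has 1 to 5 rows; each row is the pose to reach, as a shift and turn from the pose commanded when the call began, along the tool's axes at that moment; what a row does not reach only later rows make up. A row lasts 1/8 s, in which the tool goes at most 62.5 mm and 10.7 degrees, less where a joint would pass 70% of its speed; a pose out of reach is approached as far as the arm can. A call with a gripper value outside its range is refused whole. "fingers" is the opening, from 0 (shut) to 1 (fully open), set as the call begins (left out, the last holds). The fingers move at their own pace and stop on an object; the grip force is fixed at half the most. Time passes only in rows, so rows that repeat a pose let the fingers close. It gives the time, the measured TCP pose, the force, the opening and the grip force at its end, in the units of the state.
- state(): the state, without advancing time (a new reading comes with each control period).
- imaging.read_camera(name): name is "scene" or "top"; returns a dict with "color" (480x640x3 uint8, red, green, blue), "z_map" (480x640 float32, mm along the optical axis (not along the pixel's ray), 0 where there is no reading), "intrinsics" (3x3 intrinsics, pixels), "distortion" ([k1, k2, p1, p2, k3] as OpenCV has them; the pictures are not rectified), "camera_from_world" (4x4, takes a point from world to camera coordinates). Camera axes: x right, y up, looking along -z (the intrinsics and any distortion apply to the point x, -y, -z); pixel columns grow to the right and rows downward; lengths in mm; the calibration is good to about 2 mm. A picture is of the moment at which its call begins.
- env.job_done(): hands the job in; it is judged then, once.
Trained networks look in the newest picture that a camera, given by its name, has taken for a name from the list of things; names that differ only in an ending like _2 or _b are one class to them, and where a whole thing is asked for, a point or a joint stands for the part that bears it (a point fixed in the world has none). Each returns a list of dicts, best first, with "confidence" (0 to 1); they miss things now and then, are a little off and sometimes report something else, mostly with a low value. They report only what shows in the picture. A call takes as long as a camera call.
- spot_in(camera, target): "bbox" ([left, top, right, bottom] in pixels, round what is visible of it).
- mark_of(camera, target): "uv" ([column, row] in pixels: a listed point, or the origin of a listed thing).
The state is a dict: "t": time; "joints": joint angles; "qvel": joint speeds; "tau": joint torques, N m; "eef_pos": TCP position; "tcp_rot": TCP orientation; "ft_force": force on the tool from outside, world axes, zero at the start; "moment": the same for the moment, N m; "opening": opening from 0.0 (shut) to 1.0 (fully open); "grip_force": force on a finger pad.
Only numpy, scipy, OpenCV 4.12 (cv2) and the standard library are available. Lean on these libraries where they do the work, as an engineer would, in place of code of your own. Each camera call takes 0.05 s, during which the arm holds its last target. There are 200 camera calls.

## Working session

There is one attempt and no reset: what is moved stays moved. The work goes in short steps, Python scripts to look and compute and a tool call to move; the robot and the scene stay as the last step left them, time stands still between calls to the robot, and variables do not carry over. Pictures are saved under pics/ and viewed, at most 14 in all, crops included, and the job is handed in when it is done.

Besides the shell and the picture viewer there is one more tool, called as a command line: name --argument value ..., lists and objects as JSON in quotes. step_arm: Moves the arm, as the interface text tells. Its arguments: {"type":"object","properties":{"increments":{"type":"array"},"fingers":{"type":"number"}},"required":["increments"]}

```bash
mkdir -p pics; cat > h.py <<'E'
import numpy as np, cv2
from cell import state, imaging, env, spot_in, mark_of
def cam(n):
    return imaging.read_camera(n)
def ray(c,uv):
    p=cv2.undistortPoints(np.array([[uv]],float),c['intrinsics'],np.array(c['distortion'],float))[0,0]
    T=np.array(c['camera_from_world']);R=T[:3,:3];o=-R.T@T[:3,3]
    return o,R.T@np.array([p[0],-p[1],-1.0])
def at_z(c,uv,z):
    o,d=ray(c,uv); return o+d*(z-o[2])/d[2]
def at_depth(c,uv,r=2):
    u,v=int(round(uv[0])),int(round(uv[1])); w=c['z_map'][max(v-r,0):v+r+1,max(u-r,0):u+r+1]; w=w[w>0]
    o,d=ray(c,uv); return o+d*np.median(w) if w.size else None
def proj(c,P):
    T=np.array(c['camera_from_world']);q=T[:3,:3]@np.asarray(P,float)+T[:3,3]
    return cv2.projectPoints(np.array([[q[0],-q[1],-q[2]]]),np.zeros(3),np.zeros(3),c['intrinsics'],np.array(c['distortion'],float))[0][0,0]
def save(c,name,box=None,s=1):
    im=c['color'][:,:,::-1]
    if box: im=im[box[1]:box[3],box[0]:box[2]]
    cv2.imwrite('pics/'+name+'.png',cv2.resize(im,None,fx=s,fy=s,interpolation=cv2.INTER_CUBIC))
E
python3 - <<'E'
from h import *
np.set_printoptions(precision=1,suppress=True)
s=state();print(s)
Z={'tray':43,'guard':88,'knob_grip':67.5,'rake_grip':48,'mat_centre':2,'lever_bar':190,'lever_pivot':99,'rod_1_centre':48,'timer':0,'weight_b':0,'tape_roll':0}
for n in('top','scene'):
    c=cam(n);save(c,n+'0')
    print(n,c['intrinsics'][0],np.linalg.inv(c['camera_from_world'])[:3,3])
    for k,z in Z.items():
        for m in mark_of(n,k)[:6 if 'rod' in k else 2]:
            print(k,round(m['confidence'],2),np.array(m['uv']),at_z(c,m['uv'],z))
E
```

```text
{'t': 0.0, 'joints': array([ 1.2,  0.5,  1.6, -0. ,  1.1, -0.1]), 'qvel': array([-0.,  0., -0.,  0., -0.,  0.]), 'tau': array([  0. , -61.3, -25.8,   0.1,   0. ,  -0. ]), 'eef_pos': array([188. , 595.8, 214.1]), 'tcp_rot': array([-3.1, -0. ,  2.8]), 'ft_force': array([-0.7, -0.3, -0.2]), 'moment': array([ 0.,  0., -0.]), 'grip_force': 0.0, 'opening': 1.0013688322512415}
top [553.    0.  333.4] [ 118.7  200.6 1684.4]
tray 0.41 [224.6 290. ] [454.  496.3  43. ]
tray 0.4 [296.6 222. ] [649.4 264.2  43. ]
guard 0.75 [301.9 201.3] [699.8 241.6  88. ]
knob_grip 0.46 [313.5 253. ] [539.  219.4  67.5]
rake_grip 0.78 [471.6 276.9] [ 427.  -252.3   48. ]
rake_grip 0.39 [306.  222.7] [642.9 235.1  48. ]
mat_centre 0.84 [467.  280.3] [ 426.2 -248.9    2. ]
lever_bar 0.72 [314.8 219.4] [605.  206.5 190. ]
lever_bar 0.64 [302.3 201.4] [662.2 237.9 190. ]
lever_pivot 0.65 [296.1 199.1] [704.4 258.4  99. ]
rod_1_centre 0.74 [468.1 281.9] [ 412.6 -239.2   48. ]
rod_1_centre 0.61 [322.8 220.9] [644.2 182.7  48. ]
rod_1_centre 0.57 [225.6 292.4] [445.4 492.6  48. ]
rod_1_centre 0.25 [311.4 218.5] [655.
[... 223 characters left out ...]
503.1 573.2  43. ]
guard 0.86 [241.2 265.2] [696.9 241.3  88. ]
knob_grip 0.52 [302.  290.2] [532.6 224.8  67.5]
rake_grip 0.83 [413.1 206.7] [ 422.6 -248.3   48. ]
mat_centre 0.73 [411.8 218.7] [ 420.9 -249.4    2. ]
mat_centre 0.65 [260.9 283.3] [671.6 202.9   2. ]
lever_bar 0.72 [249.1 239.2] [660.4 243.8 190. ]
lever_pivot 0.6 [239.  258.5] [708.1 233.2  99. ]
rod_1_centre 0.42 [269.2 266.9] [657.7 178.9  48. ]
timer 0.69 [255. 288.] [676.7 223.1   0. ]
timer 0.67 [388.1 264.8] [406.8 -26.4  -0. ]
weight_b 0.89 [274.3 407.7] [446.5 491.7   0. ]
weight_b 0.24 [268.1 267.2] [689.6 140.9   0. ]
tape_roll 0.97 [225.2 416.3] [524.4 559.1  -0. ]
tape_roll 0.52 [263.5 283.5] [666.4 198.6   0. ]
```

```bash
ls pics
```

```text
scene0.png
top0.png
```

View pics/top0.png

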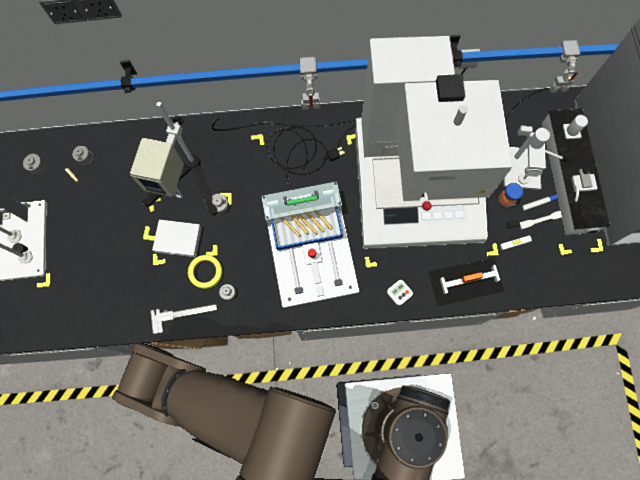

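View pics/scene0.png

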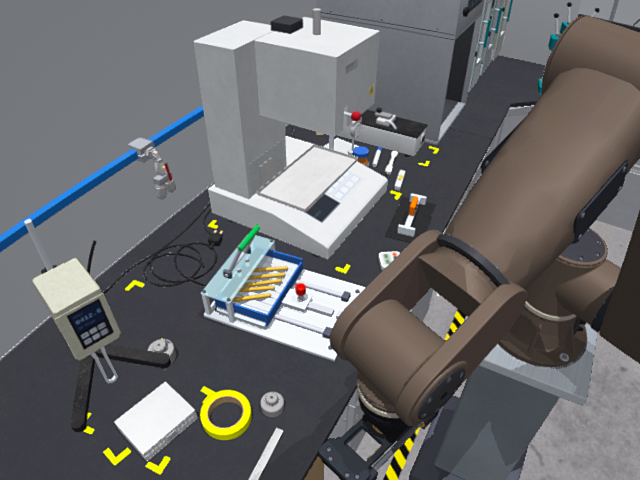

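```bash
cat >> h.py <<'E'
def cloud(c):
    v,u=np.mgrid[0:480,0:640]; p=cv2.undistortPoints(np.stack([u,v],-1).reshape(-1,1,2).astype(float),c['intrinsics'],np.array(c['distortion'],float))[:,0]
    T=np.array(c['camera_from_world']);R=T[:3,:3];o=-R.T@T[:3,3]
    P=o+(np.c_[p[:,0],-p[:,1],-np.ones(len(p))]@R)*c['z_map'].reshape(-1,1)
    P[c['z_map'].ravel()==0]=np.nan
    return P.reshape(480,640,3)
HUE={'red':(0,6,150,80),'orange':(7,16,150,120),'green':(55,85,120,80),'blue':(105,120,130,50),'brass':(13,24,90,100)}
def mask(c,k):
    a,b,s,v=HUE[k];return cv2.inRange(cv2.cvtColor(c['color'],cv2.COLOR_RGB2HSV),(a,s,v),(b,255,255))>0
E
python3 - <<'E'
from h import *
np.set_printoptions(precision=1,suppress=True)
for n in('top','scene'):
    c=cam(n);P=cloud(c)
    lo,hi={'red':((450,150,30),(620,300,110)),'orange':((350,-330,20),(500,-150,90)),'green':((550,150,120),(750,330,260)),'blue':((500,80,20),(780,380,90)),'brass':((520,100,30),(720,330,80))},0
    for k,(l,h) in lo.items():
        m=mask(c,k)&np.all((P>l)&(P<h),axis=2)
        if m.sum()<5: print(n,k,'none');continue
        Q=P[m];uv=np.argwhere(m)[:,::-1].mean(0)
        r=cv2.minAreaRect(Q[:,:2].astype(np.float32))
        print(n,k,m.sum(),uv,'mean',Q.mean(0),'zmax',np.percentile(Q[:,2],[5,50,95]),'rect',np.array(r[0]),r[1],r[2])
    # height map of surroundings
    if n=='top':
        g={}
        for p in P.reshape(-1,3):
            if 380<p[0]<860 and -340<p[1]<620 : 
                k=(int(p[0]//40),int(p[1]//40)); g[k]=max(g.get(k,0),p[2])
        print('y:',[j*40 for j in range(15,-9,-1)])
        for i in range(21,8,-1): print(i*40,[int(g.get((i,j),-1)) for j in range(15,-9,-1)])
c=cam('top');save(c,'t1',(240,170,380,310),5)
E
```

```text
top red 52 [311.6 252.7] mean [537.4 225.   79.8] zmax [71.4 80.5 85.6] rect [538.8 224.5] (23.09389877319336, 21.02669906616211) 32.00925064086914
top orange 100 [472.6 276.2] mean [ 425.3 -250.7   66. ] zmax [60.2 65.9 70.9] rect [ 425.8 -250.8] (16.444246292114258, 59.80341339111328) 7.919111728668213
top green 122 [301.8 199.9] mean [664.8 238.8 195.9] zmax [190.3 196.1 202.2] rect [664.6 238.8] (15.732251167297363, 87.47750854492188) 7.433678150177002
top blue 265 [308.3 237. ] mean [594.3 231.4  55.3] zmax [36.9 56.3 70.3] rect [622.9 234.6] (90.75061798095703, 207.5809783935547) 6.31068754196167
top brass 346 [306.9 223. ] mean [640.5 232.3  52.5] zmax [45.6 52.5 59.2] rect [639.3 236.2] (70.81067657470703, 152.11917114257812) 4.364561557769775
y: [600, 560, 520, 480, 440, 400, 360, 320, 280, 240, 200, 160, 120, 80, 40, 0, -40, -80, -120, -160, -200, -240, -280, -320]
840 [262, 261, 35, 13, 14, 11, 11, 12, 22, 17, 18, 15, 25, 7, 530, 550, 552, 550, 552, 552, -1, -1, -1, -1]
800 [344, 342, 41, 13, 15, 11, 11, 13, 21, 17, 16, 16, 11, 13, 547, 553, 551, 552, 576, 575, 545, 544, 5
[... 1254 characters left out ...]
rect [536.3 229. ] (19.114255905151367, 21.708280563354492) 89.52877044677734
scene orange 67 [412.8 206.9] mean [ 420.5 -237.    55.5] zmax [37.7 58.2 67.4] rect [ 428.9 -275. ] (17.20276641845703, 113.6686782836914) 12.155318260192871
scene green 173 [248.5 237.4] mean [661.9 243.  194.6] zmax [189.  195.4 199. ] rect [667.3 240.8] (19.908658981323242, 87.20292663574219) 7.120430946350098
scene blue 919 [270.3 289.7] mean [609.2 245.2  52.8] zmax [34.4 54.  66.8] rect [644.2 236.8] (138.5159912109375, 213.10325622558594) 5.652770042419434
scene brass 596 [260.9 283. ] mean [642.6 239.2  51. ] zmax [46.3 51.2 54.9] rect [640.3 239. ] (79.28903198242188, 155.67849731445312) 6.658656120300293
```

View pics/t1.png

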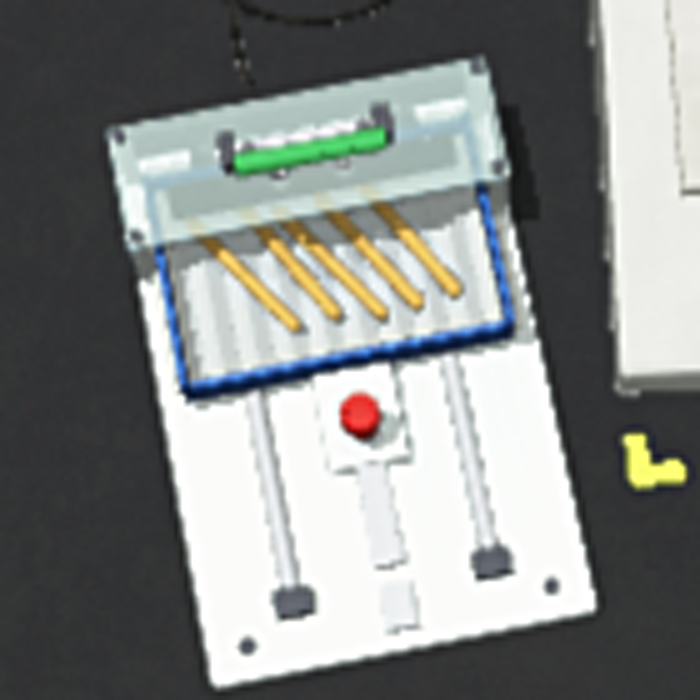

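```bash
cat >> h.py <<'E'
TY=0.12
def to(x,y,z,yaw=None,p=None,r=None):
    "slide (m) and roll from pose (p,r) or the measured one to a world target; returns new pose"
    if p is None: s=state();p,r=np.array(s['eef_pos']),np.array(s['tcp_rot'])
    from scipy.spatial.transform import Rotation as Ro
    R=Ro.from_euler('xyz',r).as_matrix(); t=np.array([x,y,z],float)
    d=R.T@(t-p)/1000; yaw=r[2] if yaw is None else yaw
    ro=-((yaw-r[2]+np.pi)%(2*np.pi)-np.pi)
    print('to',t,'slide',np.round(d,4),'roll',round(ro,3),'rows>=',np.ceil(max(np.linalg.norm(d)/.0625,abs(ro)/.187)))
    return t,np.array([-np.pi,0,yaw])
E
python3 - <<'E'
from h import *
s=state();print(s['tcp_rot'])
p=to(480,300,160,3.26)
p=to(537,226.5,110,3.26,*p)
E
```

```text
[3.14153380e+00 1.88863487e-05 2.83578825e+00]
to [480. 300. 160.] slide [-0.3674 -0.1944  0.0546] roll -0.424 rows>= 7.0
to [537.  226.5 110. ] slide [-0.0479 -0.0797  0.05  ] roll -0.0 rows>= 2.0
```

step_arm --increments '[{"slide":[-0.05,-0.025,0],"roll":-0.08},{"slide":[-0.1,-0.05,0],"roll":-0.16},{"slide":[-0.15,-0.08,0],"roll":-0.25},{"slide":[-0.2,-0.105,0.01],"roll":-0.34},{"slide":[-0.25,-0.13,0.02],"roll":-0.424}]'

```text
t: 1.98
eef_pos: [388.6, 395.5, 194.7]
tcp_rot: [3.141, 0.001, -3.02]
ft_force: [0.7, 0.6, 0.6]
opening: 0.999
grip_force: 0.0
```

```bash
python3 - <<'E'
from h import *
p=to(480,300,160,3.26)
p=to(537,226.5,110,3.26)
p=to(537,226.5,50,3.26,*p)
E
```

```text
to [480. 300. 160.] slide [-0.0792 -0.1059  0.0347] roll 0.003 rows>= 3.0
to [537.  226.5 110. ] slide [-0.1268 -0.1857  0.0847] roll 0.003 rows>= 4.0
to [537.  226.5  50. ] slide [0.   0.   0.06] roll -0.0 rows>= 1.0
```

step_arm --increments '[{"slide":[-0.03,-0.045,0.015]},{"slide":[-0.065,-0.09,0.035]},{"slide":[-0.097,-0.14,0.055]},{"slide":[-0.127,-0.186,0.075]},{"slide":[-0.127,-0.186,0.085]}]' --fingers 0.7

```text
invalid input at $.increments[0]: expected keys slide, roll
```

```bash
python3 - <<'E'
from h import *
np.set_printoptions(precision=1,suppress=True)
print(state()['eef_pos'])
c=cam('scene');P=cloud(c);m=mask(c,'red')&np.all((P>(450,150,30))&(P<(620,300,110)),axis=2)
if m.sum(): print(m.sum(),P[m].mean(0))
save(c,'s1',(200,220,400,370),4)
p=to(537,227,50,3.26)
E
```

```text
[388.6 395.5 194.7]
67 [536.4 230.2  77.1]
to [537. 227.  50.] slide [-0.1 -0.2  0.1] roll 0.005 rows>= 5.0
```

View pics/s1.png

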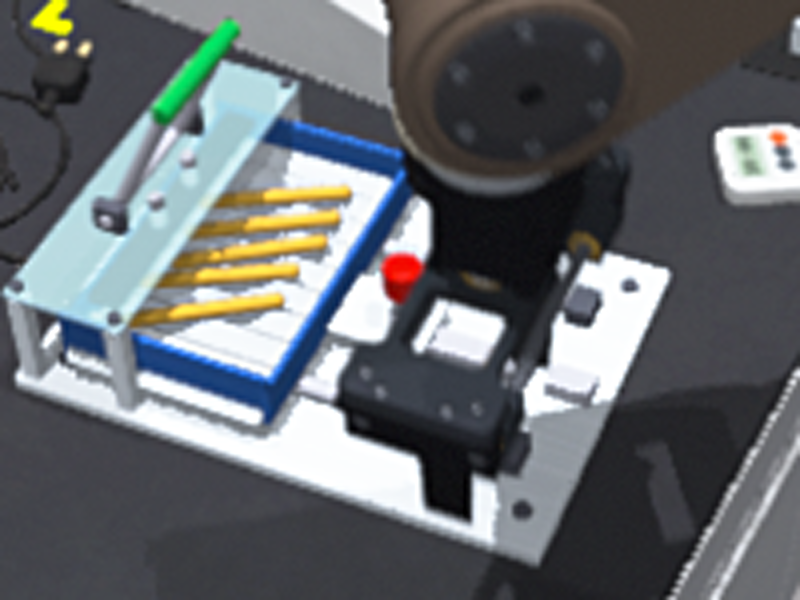

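The picture shows the unmoved gripper in front of the knob (crop 402,275); five rods seen. I'll resend the move with the roll key.

step_arm --increments '[{"slide":[-0.03,-0.045,0.015],"roll":0},{"slide":[-0.065,-0.09,0.035],"roll":0},{"slide":[-0.097,-0.14,0.055],"roll":0},{"slide":[-0.127,-0.186,0.075],"roll":0},{"slide":[-0.127,-0.186,0.085],"roll":0}]' --fingers 0.7

```text
t: 2.65
eef_pos: [537.2, 224.3, 108.4]
tcp_rot: [-3.141, -0.001, -3.028]
ft_force: [0.3, 1.0, -0.2]
opening: 0.699
grip_force: 0.0
```

```bash
python3 - <<'E'
from h import *
np.set_printoptions(precision=1,suppress=True)
print(state()['eef_pos'])
for n in('scene','top'):
  c=cam(n);P=cloud(c);m=mask(c,'red')&np.all((P>(450,150,30))&(P<(620,300,110)),axis=2)
  if m.sum(): print(m.sum(),P[m].mean(0))
save(cam('scene'),'s2',(200,200,400,350),4)
p=to(537,227,50,3.26)
E
```

```text
[537.2 224.3 108.4]
81 [533.3 229.8  74.1]
to [537. 227.  50.] slide [-0.  -0.   0.1] roll -0.0 rows>= 1.0
```

View pics/s2.png

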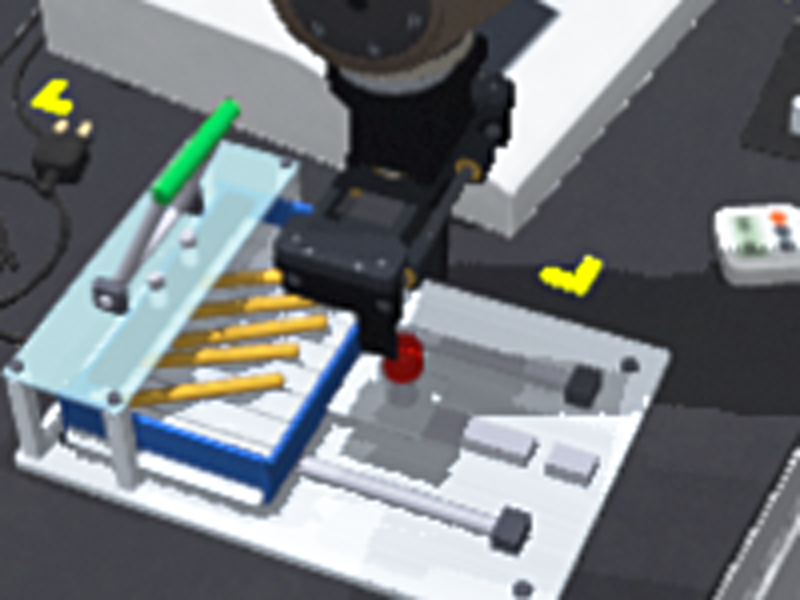

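step_arm --increments '[{"slide":[0,0.003,0.03],"roll":0},{"slide":[0,0.003,0.058],"roll":0},{"slide":[0,0.003,0.058],"roll":0}]'

```text
t: 3.18
eef_pos: [533.8, 231.1, 51.0]
tcp_rot: [-3.141, -0.002, -3.022]
ft_force: [-0.1, 0.2, 0.8]
opening: 0.696
grip_force: 0.0
```

step_arm --increments '[{"slide":[0,0,0],"roll":0},{"slide":[0,0,0],"roll":0},{"slide":[0,0,0],"roll":0},{"slide":[0,0,0],"roll":0},{"slide":[0,0,0],"roll":0}]' --fingers 0.1

```text
t: 3.8
eef_pos: [535.8, 225.5, 52.3]
tcp_rot: [-3.135, -0.001, -3.021]
ft_force: [4.1, -36.1, 9.5]
opening: 0.265
grip_force: 30.0
```

step_arm --increments '[{"slide":[0,-0.003,0],"roll":0},{"slide":[0,-0.005,0],"roll":0},{"slide":[0,-0.005,0],"roll":0}]'

```text
t: 4.18
eef_pos: [536.0, 224.9, 52.4]
tcp_rot: [3.141, 0.001, -3.024]
ft_force: [-0.8, -2.9, 5.1]
opening: 0.269
grip_force: 30.0
```

step_arm --increments '[{"slide":[0,0,-0.005],"roll":0},{"slide":[0,0,-0.01],"roll":0},{"slide":[0,0,-0.014],"roll":0},{"slide":[0,0,-0.014],"roll":0}]'

```text
t: 4.68
eef_pos: [535.7, 224.9, 65.8]
tcp_rot: [-3.141, 0.0, -3.023]
ft_force: [2.9, -4.4, -5.4]
opening: 0.267
grip_force: 30.0
```

step_arm --increments '[{"slide":[0.018,0,0],"roll":0},{"slide":[0.036,0,0],"roll":0},{"slide":[0.054,0,0],"roll":0},{"slide":[0.072,0,0],"roll":0},{"slide":[0.088,0,0],"roll":0}]'

```text
t: 5.3
eef_pos: [447.8, 214.7, 65.6]
tcp_rot: [3.141, 0.0, -3.023]
ft_force: [2.3, -2.1, -4.9]
opening: 0.267
grip_force: 30.0
```

step_arm --increments '[{"slide":[0.002,0,0],"roll":0},{"slide":[0.002,0,0],"roll":0}]'

```text
t: 5.55
eef_pos: [446.2, 214.6, 65.6]
tcp_rot: [3.142, -0.001, -3.023]
ft_force: [-1.6, -2.2, -4.9]
opening: 0.268
grip_force: 30.0
```

step_arm --increments '[{"slide":[0,0,0.005],"roll":0},{"slide":[0,0,0.01],"roll":0},{"slide":[0,0,0.014],"roll":0},{"slide":[0,0,0.014],"roll":0}]'

```text
t: 6.05
eef_pos: [447.6, 214.7, 52.2]
tcp_rot: [3.141, 0.003, -3.023]
ft_force: [1.7, -2.0, 4.7]
opening: 0.267
grip_force: 30.0
```

step_arm --increments '[{"slide":[0,0,0],"roll":0},{"slide":[0,0,0],"roll":0},{"slide":[0,0,0],"roll":0}]' --fingers 0.6

```text
t: 6.42
eef_pos: [446.3, 214.5, 51.5]
tcp_rot: [3.141, -0.0, -3.023]
ft_force: [-0.2, -0.4, -0.9]
opening: 0.528
grip_force: 0.0
```

step_arm --increments '[{"slide":[0,0,-0.05],"roll":0},{"slide":[0,0,-0.1],"roll":0},{"slide":[0.02,-0.02,-0.14],"roll":0},{"slide":[0.03,-0.05,-0.16],"roll":0}]'

```text
t: 6.92
eef_pos: [422.0, 161.2, 213.5]
tcp_rot: [3.141, 0.002, -3.022]
ft_force: [0.9, 0.6, -0.1]
opening: 0.598
grip_force: 0.0
```

```bash
python3 - <<'E'
from h import *
np.set_printoptions(precision=1,suppress=True)
for n in('scene','top'):
  c=cam(n);P=cloud(c)
  for k,l,h in(('red',(400,150,30),(620,300,110)),('orange',(350,-330,20),(500,-150,90)),('blue',(440,80,20),(780,380,90))):
    m=mask(c,k)&np.all((P>l)&(P<h),axis=2)
    if m.sum()>5: print(n,k,m.sum(),P[m].mean(0),np.percentile(P[m][:,2],95),cv2.minAreaRect(P[m][:,:2].astype(np.float32)))
  for k,z in(('rake_grip',48),('mat_centre',2),('knob_grip',67.5)):
    for m in mark_of(n,k)[:1]: print(n,k,round(m['confidence'],2),at_z(c,m['uv'],z))
  save(c,n+'3')
np.set_printoptions(precision=4)
to(400,0,240,1.709);p=to(425,-250,120,1.709)
E
```

```text
scene red 93 [446.5 220.1  75.7] 82.184731801421 ((447.76593017578125, 217.0873565673828), (18.834226608276367, 21.43346405029297), 27.956592559814453)
scene orange 64 [ 420.4 -236.5   54.9] 66.94238579423362 ((427.96209716796875, -276.4620361328125), (17.1879940032959, 110.85970306396484), 10.706045150756836)
scene blue 1299 [551.9 235.4  54.4] 67.20601412788167 ((559.009521484375, 226.9945068359375), (142.06016540527344, 214.79881286621094), 6.681211471557617)
scene rake_grip 0.87 [ 421.4 -250.2   48. ]
scene mat_centre 0.78 [ 426.5 -258.2    2. ]
scene knob_grip 0.72 [551.9 197.   67.5]
top orange 81 [ 425.9 -252.9   64.7] 70.75109729548399 ((426.01397705078125, -251.25924682617188), (17.33805274963379, 60.600006103515625), 5.854012966156006)
top blue 256 [579.1 261.2  56.8] 70.84179230670622 ((560.82666015625, 227.2657470703125), (141.02101135253906, 206.09149169921875), 7.024584770202637)
top rake_grip 0.72 [ 432.1 -250.9   48. ]
top mat_centre 0.92 [ 423.6 -239.6    2. ]
to [400.   0. 240.] slide [ 0.0414 -0.158  -0.0291] roll 1.551 rows>= 9.0
to [ 425. -250.  120.] slide [ 0.046  -0.4092  0.0909] roll 1.551 rows>= 9.0
```

View pics/scene3.png

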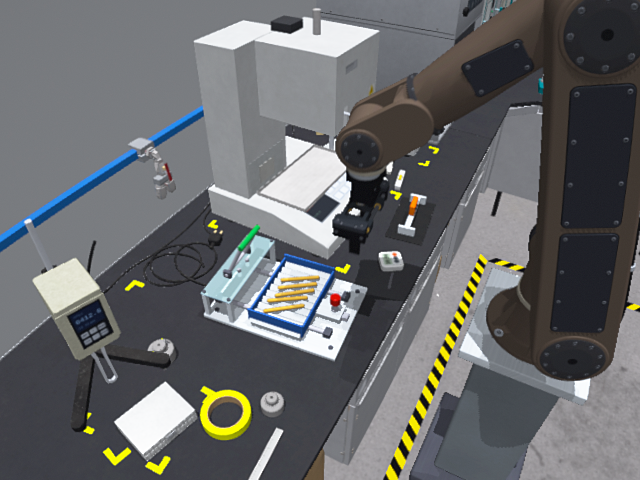

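step_arm --increments '[{"slide":[0.015,-0.03,-0.01],"roll":0.18},{"slide":[0.025,-0.065,-0.02],"roll":0.36},{"slide":[0.035,-0.1,-0.029],"roll":0.54},{"slide":[0.041,-0.13,-0.029],"roll":0.72},{"slide":[0.041,-0.16,-0.029],"roll":0.9}]'

```text
t: 7.95
eef_pos: [400.5, -3.1, 240.3]
tcp_rot: [-3.141, -0.001, 2.354]
ft_force: [1.1, 0.4, 0.5]
opening: 0.602
grip_force: 0.0
```

step_arm --increments '[{"slide":[0,0,0],"roll":0.1},{"slide":[0,0,0],"roll":0.3},{"slide":[0,0,0],"roll":0.5},{"slide":[0,0,0],"roll":0.67},{"slide":[0,0,0],"roll":0.67}]'

```text
t: 8.57
eef_pos: [400.7, -2.1, 240.1]
tcp_rot: [-3.141, -0.0, 1.691]
ft_force: [-0.2, 0.5, 0.2]
opening: 0.6
grip_force: 0.0
```

```bash
python3 - <<'E'
from h import *
print(state()['eef_pos'])
p=to(426,-251,130,1.69); p=to(426,-251,34,1.69,*p)
E
```

```text
[400.68514194  -2.10669189 240.13251684]
to [ 426. -251.  130.] slide [-0.2502 -0.0047  0.11  ] roll 0.001 rows>= 5.0
to [ 426. -251.   34.] slide [0.    0.    0.096] roll -0.0 rows>= 2.0
```

step_arm --increments '[{"slide":[-0.05,0,0.01],"roll":0},{"slide":[-0.1,-0.001,0.03],"roll":0},{"slide":[-0.155,-0.003,0.055],"roll":0},{"slide":[-0.205,-0.005,0.085],"roll":0},{"slide":[-0.25,-0.005,0.11],"roll":0}]'

```text
t: 9.2
eef_pos: [425.2, -252.9, 129.1]
tcp_rot: [-3.141, -0.001, 1.694]
ft_force: [0.6, -0.4, 0.4]
opening: 0.602
grip_force: 0.0
```

step_arm --increments '[{"slide":[0,0,0],"roll":0},{"slide":[0,0,0],"roll":0}]'

```text
t: 9.45
eef_pos: [425.2, -250.7, 130.4]
tcp_rot: [-3.141, -0.001, 1.692]
ft_force: [-1.4, 0.5, -0.5]
opening: 0.6
grip_force: 0.0
```

```bash
python3 - <<'E'
from h import *
np.set_printoptions(precision=1,suppress=True)
print(state()['eef_pos'])
c=cam('scene');save(c,'s4',(340,150,480,255),5)
P=cloud(c)
m=mask(c,'orange')&np.all((P>(350,-330,20))&(P<(500,-150,90)),axis=2);print(m.sum(),P[m].mean(0) if m.sum() else 0)
c=cam('top')
for n in('scene','top'):
  c=cam(n)
  for m in mark_of(n,'rake_grip')[:1]: print(n,m['confidence'],at_z(c,m['uv'],48))
E
```

```text
[ 425.2 -250.7  130.4]
92 [ 421.4 -240.4   58.3]
scene 0.9 [ 425.6 -269.8   48. ]
```

View pics/s4.png

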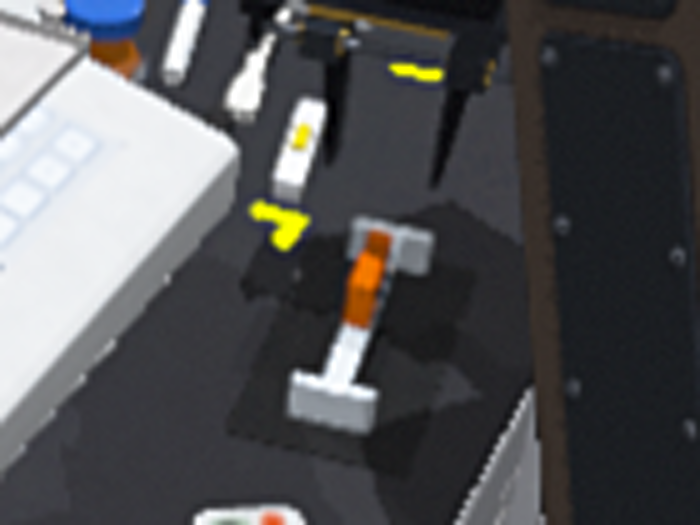

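The rake stands undisturbed below the fingers (grip at crop 368,285). Descend and grip.

step_arm --increments '[{"slide":[0,0,0.04],"roll":0},{"slide":[0,0,0.075],"roll":0},{"slide":[0,0,0.095],"roll":0},{"slide":[0,0,0.095],"roll":0}]' --fingers 0.6

```text
t: 10.25
eef_pos: [425.0, -250.6, 34.9]
tcp_rot: [-3.14, -0.002, 1.69]
ft_force: [0.4, 0.2, -0.5]
opening: 0.601
grip_force: 0.0
```

step_arm --increments '[{"slide":[0,0,0],"roll":0},{"slide":[0,0,0],"roll":0},{"slide":[0,0,0],"roll":0},{"slide":[0,0,0],"roll":0},{"slide":[0,0,0],"roll":0}]' --fingers 0.05

```text
t: 10.88
eef_pos: [425.2, -251.2, 35.7]
tcp_rot: [-3.142, -0.0, 1.69]
ft_force: [-1.4, 0.3, 3.5]
opening: 0.168
grip_force: 30.0
```

step_arm --increments '[{"slide":[0,0,-0.03],"roll":0},{"slide":[0,0,-0.07],"roll":0},{"slide":[0,0,-0.11],"roll":0},{"slide":[0,0,-0.15],"roll":0},{"slide":[0,0,-0.19],"roll":0}]'

```text
t: 11.5
eef_pos: [424.9, -251.0, 226.7]
tcp_rot: [-3.141, -0.001, 1.69]
ft_force: [0.8, 0.4, -3.0]
opening: 0.165
grip_force: 30.0
```

```bash
python3 - <<'E'
from h import *
s=state();print(s['eef_pos'],s['grip_force'],s['opening'])
p=to(400,-30,240,1.69); p=to(405,120,220,3.2616,*p)
E
```

```text
[ 424.91997184 -250.98952459  226.69299744] 29.99081701040268 0.1651405640848942
to [400. -30. 240.] slide [ 0.2224  0.0015 -0.0132] roll -0.0 rows>= 4.0
to [405. 120. 220.] slide [0.1483 0.0228 0.02  ] roll -1.572 rows>= 9.0
```

step_arm --increments '[{"slide":[0.045,0,-0.013],"roll":0},{"slide":[0.09,0,-0.013],"roll":0},{"slide":[0.135,0,-0.013],"roll":-0.1},{"slide":[0.18,0,-0.013],"roll":-0.25},{"slide":[0.222,0,-0.013],"roll":-0.4}]'

```text
t: 12.12
eef_pos: [398.3, -29.4, 238.4]
tcp_rot: [-3.141, -0.0, 2.095]
ft_force: [0.0, 0.9, -2.8]
opening: 0.167
grip_force: 30.0
```

step_arm --increments '[{"slide":[0.01,0,0],"roll":-0.17},{"slide":[0.02,0,0],"roll":-0.34},{"slide":[0.03,0,0],"roll":-0.51},{"slide":[0.04,0,0],"roll":-0.68},{"slide":[0.04,0,0],"roll":-0.85}]'

```text
t: 12.75
eef_pos: [378.4, 4.4, 238.4]
tcp_rot: [3.141, -0.001, 2.946]
ft_force: [-0.1, 0.2, -2.8]
opening: 0.166
grip_force: 30.0
```

step_arm --increments '[{"slide":[0,0,0],"roll":-0.16},{"slide":[0,0,0],"roll":-0.322},{"slide":[0,0,0],"roll":-0.322}]'

```text
t: 13.12
eef_pos: [378.8, 4.0, 238.4]
tcp_rot: [3.141, -0.001, -3.022]
ft_force: [-0.6, -0.2, -3.1]
opening: 0.165
grip_force: 30.0
```

```bash
cat >> h.py <<'E'
TC=np.array([556.5,227.8,43.])
def tf(P,c=TC):
    e=np.array([np.cos(TY),np.sin(TY),0]);n=np.array([-np.sin(TY),np.cos(TY),0]);d=np.asarray(P)-c
    return np.stack([d@e,d@n,d[...,2]],-1)
def tw(x,y,c=TC): return c[0]+x*np.cos(TY)-y*np.sin(TY), c[1]+x*np.sin(TY)+y*np.cos(TY)
E
python3 - <<'E'
from h import *
np.set_printoptions(precision=1,suppress=True)
s=state();print(s['eef_pos'],s['tcp_rot'],s['grip_force'])
for n in('top','scene'):
  c=cam(n);P=cloud(c)
  T=tf(P);
  for k in('blue','brass'):
    m=mask(c,k)&np.all((T>(-80,-110,-15))&(T<(80,110,32)),axis=2)
    if m.sum(): print(n,k,m.sum(),'min',np.percentile(T[m],1,axis=0),'max',np.percentile(T[m],99,axis=0))
save(c,'s5',(230,240,350,330),6)
x,y=tw(0,87);np.set_printoptions(precision=4)
print(x,y);p=to(x,y,150,3.2616)
x,y=tw(0,-87);print(x,y);p=to(x,y,150,3.2616)
E
```

```text
[378.8   4.  238.4] [ 3.1 -0.  -3. ] 29.98986393213272
top blue 416 min [ -66.9 -103.8   -8.8] max [ 73.5 101.8  30.6]
top brass 439 min [-38.9 -72.8  -5. ] max [47.  75.4 19.4]
scene blue 1308 min [ -68.2 -105.6  -10.8] max [ 70.8 104.8  25.5]
scene brass 638 min [-40.1 -70.4  -2.9] max [44.1 78.8 13.7]
546.085037965864 314.17435131928636
to [546.085  314.1744 150.    ] slide [-0.2021  0.2887  0.0885] roll -0.004 rows>= 6.0
566.914962034136 141.42564868071366
to [566.915  141.4256 150.    ] slide [-0.2027  0.1147  0.0884] roll -0.004 rows>= 4.0
```

View pics/s5.png

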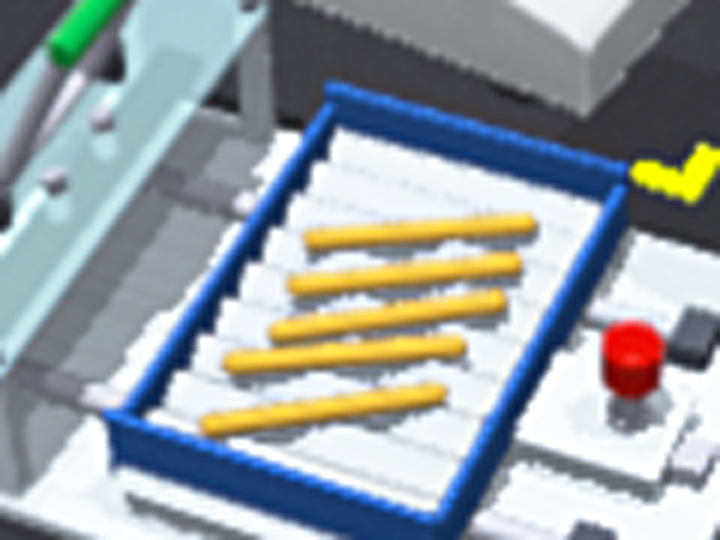

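step_arm --increments '[{"slide":[-0.05,0.03,0],"roll":0},{"slide":[-0.1,0.06,0.015],"roll":0},{"slide":[-0.15,0.09,0.045],"roll":0},{"slide":[-0.203,0.115,0.075],"roll":0},{"slide":[-0.203,0.115,0.088],"roll":0}]'

```text
t: 13.85
eef_pos: [568.4, 144.0, 148.1]
tcp_rot: [3.141, -0.001, -3.023]
ft_force: [-0.7, -0.1, -3.9]
opening: 0.169
grip_force: 30.0
```

step_arm --increments '[{"slide":[0,0,0],"roll":0},{"slide":[0,0,0],"roll":0}]'

```text
t: 14.1
eef_pos: [566.4, 141.8, 151.5]
tcp_rot: [3.142, 0.001, -3.023]
ft_force: [0.7, 1.0, -3.0]
opening: 0.166
grip_force: 30.0
```

```bash
python3 - <<'E'
from h import *
s=state();print(s['eef_pos'],s['tcp_rot'])
x,y=tw(0,-86);p=to(x,y,76,3.2616)
c=cam('scene');save(c,'s6',(230,190,370,310),5)
E
```

```text
[566.36853332 141.83493891 151.54572709] [ 3.14155661e+00  5.07841185e-04 -3.02283888e+00]
to [566.79524983 142.41845732  76.        ] slide [-0.0005  0.0005  0.0755] roll -0.001 rows>= 2.0
```

View pics/s6.png

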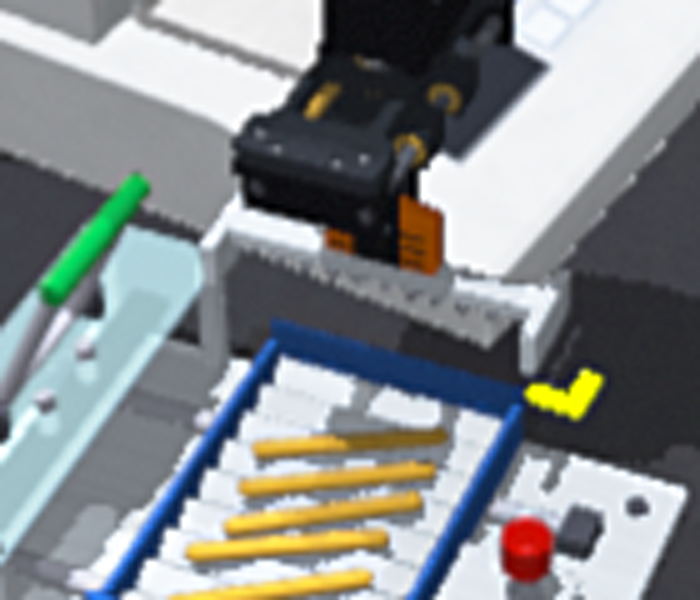

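step_arm --increments '[{"slide":[0,0,0.03],"roll":0},{"slide":[0,0,0.055],"roll":0},{"slide":[0,0,0.07],"roll":0},{"slide":[0,0,0.074],"roll":0},{"slide":[0,0,0.074],"roll":0}]'

```text
t: 14.78
eef_pos: [567.1, 142.3, 77.3]
tcp_rot: [3.142, 0.001, -3.022]
ft_force: [-0.5, -0.4, -2.3]
opening: 0.167
grip_force: 30.0
```

step_arm --increments '[{"slide":[0,0,0.001],"roll":0},{"slide":[0,0,0.002],"roll":0},{"slide":[0,0,0.003],"roll":0}]'

```text
t: 15.15
eef_pos: [567.4, 142.5, 74.6]
tcp_rot: [3.142, 0.002, -3.021]
ft_force: [-1.2, -0.7, 12.5]
opening: 0.168
grip_force: 30.0
```

step_arm --increments '[{"slide":[0,0.008,-0.0005],"roll":0},{"slide":[0,0.016,-0.0005],"roll":0},{"slide":[0,0.024,-0.0005],"roll":0},{"slide":[0,0.032,-0.0005],"roll":0},{"slide":[0,0.04,-0.0005],"roll":0}]'

```text
t: 15.78
eef_pos: [562.4, 182.5, 74.7]
tcp_rot: [-3.141, 0.001, -3.021]
ft_force: [-0.1, -5.1, 5.6]
opening: 0.168
grip_force: 30.0
```

step_arm --increments '[{"slide":[0,0.008,0],"roll":0},{"slide":[0,0.016,0],"roll":0},{"slide":[0,0.024,0],"roll":0},{"slide":[0,0.032,0],"roll":0},{"slide":[0,0.04,0],"roll":0}]'

```text
t: 16.4
eef_pos: [557.8, 221.2, 76.0]
tcp_rot: [-3.14, 0.002, -3.022]
ft_force: [1.3, -3.0, 2.1]
opening: 0.171
grip_force: 30.0
```

step_arm --increments '[{"slide":[0,0.008,0],"roll":0},{"slide":[0,0.016,0],"roll":0},{"slide":[0,0.024,0],"roll":0},{"slide":[0,0.032,0],"roll":0},{"slide":[0,0.04,0],"roll":0}]'

```text
t: 17.02
eef_pos: [552.2, 262.1, 74.0]
tcp_rot: [-3.141, -0.001, -3.021]
ft_force: [0.5, -4.2, 4.3]
opening: 0.165
grip_force: 30.0
```

step_arm --increments '[{"slide":[0,0.008,0],"roll":0},{"slide":[0,0.016,0],"roll":0},{"slide":[0,0.024,0],"roll":0},{"slide":[0,0.032,0],"roll":0},{"slide":[0,0.04,0],"roll":0}]'

```text
t: 17.65
eef_pos: [547.6, 301.8, 74.1]
tcp_rot: [3.141, -0.0, -3.021]
ft_force: [0.8, -4.2, 2.9]
opening: 0.166
grip_force: 30.0
```

```bash
python3 - <<'E'
from h import *
s=state();print(s['eef_pos'],tf(s['eef_pos']))
c=cam('scene');save(c,'s7',(220,190,380,320),5)
E
```

```text
[547.55533211 301.8387371   74.11744574] [-1.70028878e-02  7.45770835e+01  3.11174457e+01]
```

View pics/s7.png

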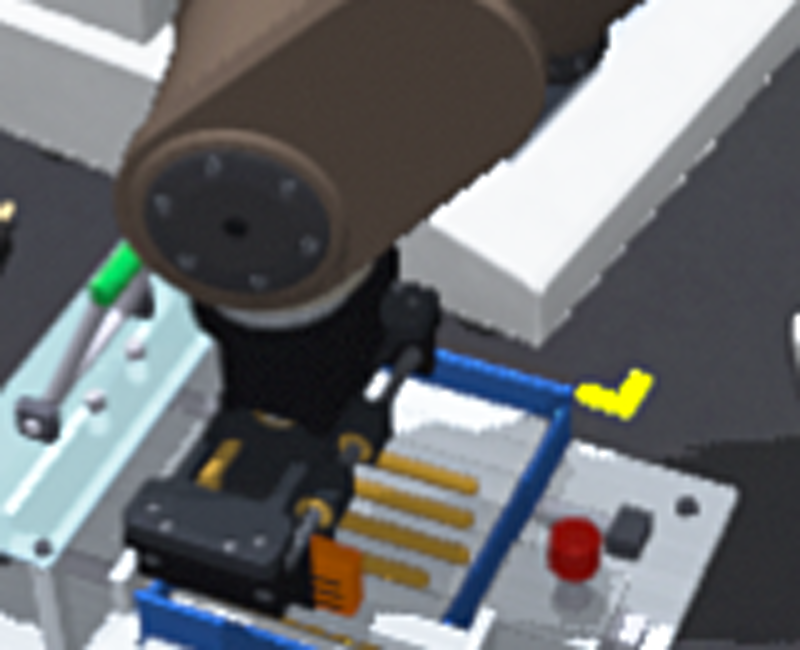

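step_arm --increments '[{"slide":[0,0.005,0],"roll":0},{"slide":[0,0.005,0],"roll":0},{"slide":[0,-0.005,0],"roll":0},{"slide":[0,-0.015,0],"roll":0},{"slide":[0,-0.025,0],"roll":0}]'

```text
t: 18.32
eef_pos: [550.8, 275.6, 74.2]
tcp_rot: [3.141, 0.0, -3.022]
ft_force: [0.7, 2.9, 1.4]
opening: 0.166
grip_force: 30.0
```

step_arm --increments '[{"slide":[0,-0.01,0],"roll":0},{"slide":[0,-0.02,0],"roll":0},{"slide":[0,-0.03,0],"roll":0},{"slide":[0,-0.04,0],"roll":0},{"slide":[0,-0.05,0],"roll":0}]'

```text
t: 18.95
eef_pos: [556.7, 226.1, 74.1]
tcp_rot: [3.142, 0.0, -3.021]
ft_force: [-0.3, 3.2, 1.5]
opening: 0.169
grip_force: 30.0
```

step_arm --increments '[{"slide":[0,-0.01,0],"roll":0},{"slide":[0,-0.02,0],"roll":0},{"slide":[0,-0.03,0],"roll":0},{"slide":[0,-0.04,0],"roll":0},{"slide":[0,-0.05,0],"roll":0}]'

```text
t: 19.58
eef_pos: [562.7, 176.5, 74.1]
tcp_rot: [3.142, 0.0, -3.021]
ft_force: [-0.7, 2.9, 1.2]
opening: 0.166
grip_force: 30.0
```

step_arm --increments '[{"slide":[0,-0.01,0],"roll":0},{"slide":[0,-0.02,0],"roll":0},{"slide":[0,-0.028,0],"roll":0},{"slide":[0,-0.028,0],"roll":0},{"slide":[0,-0.028,0],"roll":0}]'

```text
t: 20.2
eef_pos: [566.0, 148.9, 74.1]
tcp_rot: [-3.141, -0.0, -3.021]
ft_force: [-0.6, -2.7, 2.7]
opening: 0.171
grip_force: 30.0
```

```bash
cat >> h.py <<'E'
def rods(lo=-95):
    for n in('scene','top'):
        c=cam(n);T=tf(cloud(c)); m=mask(c,'brass')&np.all((T>(-64,lo,-15))&(T<(64,98,20)),axis=2)
        k,l,st,_=cv2.connectedComponentsWithStats(m.astype(np.uint8),connectivity=4)
        for i in range(1,k):
            if st[i,4]<15: continue
            Q=T[l==i]; vx,vy,_,_=cv2.fitLine(Q[:,:2].astype(np.float32),cv2.DIST_HUBER,0,.01,.01).ravel()
            print(n,st[i,4],'c',np.median(Q,axis=0).round(1),'x',np.percentile(Q[:,0],[2,98]).round(0),'zmax',np.percentile(Q[:,2],90).round(1),'ang',round(np.arctan(vy/vx),3))
E
python3 - <<'E'
from h import *
s=state();print(tf(s['eef_pos']));rods();c=cam('scene');save(c,'s8',(220,190,380,320),5)
E
```

```text
[ 2.81390386e-02 -7.94422248e+01  3.11103740e+01]
scene 118 c [  6.2 -42.4  -0.1] x [-36.  55.] zmax 3.0 ang -0.015
scene 126 c [ -0.9 -20.7   0.4] x [-44.  48.] zmax 3.2 ang 0.005
scene 126 c [-6.3  1.9  0.5] x [-51.  41.] zmax 3.1 ang -0.005
scene 125 c [ 5.2 22.8 -0. ] x [-38.  53.] zmax 2.6 ang 0.011
scene 127 c [-2.7 67.5 -0. ] x [-42.  50.] zmax 2.9 ang 0.009
top 64 c [18.7 21.1  1.6] x [-18.  58.] zmax 5.9 ang -0.004
top 63 c [16.1 65.1  2.2] x [-21.  53.] zmax 7.0 ang 0.006
top 24 c [ -9.6 -22.8   0.8] x [-20.   3.] zmax 6.0 ang -0.009
top 19 c [-12.5  -0.4   1.2] x [-22.  -2.] zmax 6.0 ang 0.18
```

View pics/s8.png

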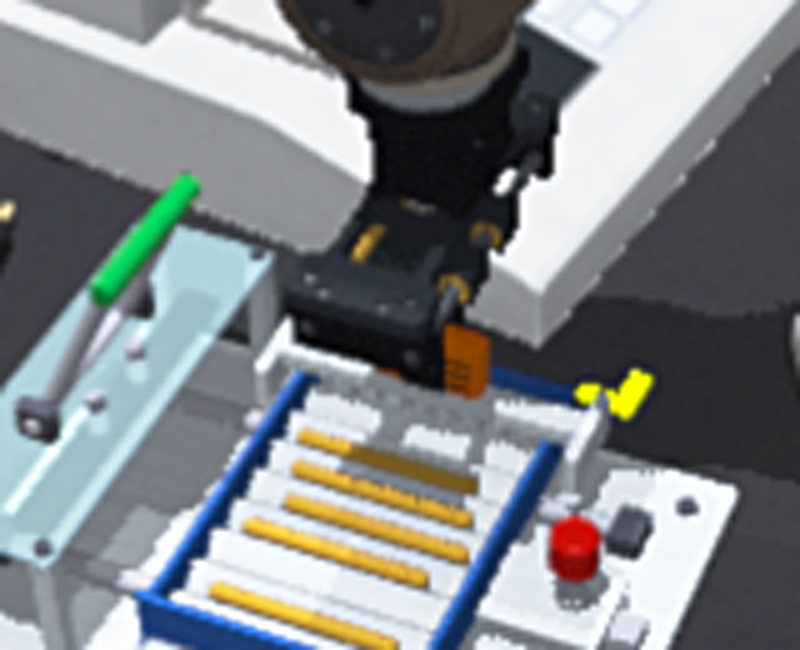

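All five rods lie in grooves (picture rows 440–620, parallel to the grooves). Lift the rake out and return it.

step_arm --increments '[{"slide":[0,0,-0.02],"roll":0},{"slide":[0,0,-0.05],"roll":0},{"slide":[0,0,-0.09],"roll":0},{"slide":[0,0,-0.13],"roll":0},{"slide":[0,0,-0.165],"roll":0}]'

```text
t: 20.98
eef_pos: [565.7, 149.8, 240.2]
tcp_rot: [3.141, 0.0, -3.021]
ft_force: [0.9, -0.5, -3.3]
opening: 0.165
grip_force: 30.0
```

step_arm --increments '[{"slide":[0.05,-0.03,0],"roll":0},{"slide":[0.1,-0.06,0],"roll":0},{"slide":[0.15,-0.09,0],"roll":0},{"slide":[0.2,-0.115,0],"roll":0},{"slide":[0.2,-0.115,0],"roll":0}]'

```text
t: 21.6
eef_pos: [378.6, 10.5, 239.1]
tcp_rot: [3.141, -0.001, -3.024]
ft_force: [0.7, -0.2, -2.4]
opening: 0.164
grip_force: 30.0
```

step_arm --increments '[{"slide":[0,0,0],"roll":0.17},{"slide":[0,0,0],"roll":0.34},{"slide":[0,0,0],"roll":0.51},{"slide":[0,0,0],"roll":0.68},{"slide":[0,0,0],"roll":0.85}]'

```text
t: 22.22
eef_pos: [381.8, 11.8, 238.9]
tcp_rot: [3.141, -0.0, 2.407]
ft_force: [-0.1, 0.0, -3.7]
opening: 0.168
grip_force: 30.0
```

step_arm --increments '[{"slide":[0,0,0],"roll":0.17},{"slide":[0,0,0],"roll":0.34},{"slide":[0,0,0],"roll":0.51},{"slide":[0,0,0],"roll":0.68},{"slide":[0,0,0],"roll":0.722}]'

```text
t: 22.85
eef_pos: [381.8, 11.8, 238.9]
tcp_rot: [3.141, -0.0, 1.687]
ft_force: [-0.3, 0.3, -1.9]
opening: 0.168
grip_force: 30.0
```

```bash
python3 - <<'E'
from h import *
s=state();print(s['eef_pos'],s['tcp_rot'])
p=to(425,-251,130,1.69)
rods()
E
```

```text
[381.7814045   11.77587572 238.92179685] [ 3.14144462e+00 -4.80884061e-04  1.68705533e+00]
to [ 425. -251.  130.] slide [-0.2661  0.0124  0.1088] roll -0.003 rows>= 5.0
scene 113 c [  6.6 -42.8   0.1] x [-37.  54.] zmax 3.0 ang -0.005
scene 117 c [  2.  -20.8   0.3] x [-43.  48.] zmax 3.2 ang -0.019
scene 120 c [-6.4  1.2 -0. ] x [-51.  41.] zmax 3.0 ang 0.0
scene 126 c [ 6.6 23.4  0.3] x [-38.  52.] zmax 2.7 ang -0.012
scene 136 c [ 3.5 67.4  0.4] x [-42.  49.] zmax 2.9 ang 0.002
top 81 c [ 10.5 -44.5   1.1] x [-34.  57.] zmax 5.8 ang -0.003
top 81 c [  5.1 -22.5   1.3] x [-40.  51.] zmax 5.7 ang -0.001
top 76 c [ 9.9 21.1  1.8] x [-35.  56.] zmax 6.4 ang -0.004
top 80 c [-2.5 -0.7  2.1] x [-48.  44.] zmax 6.7 ang -0.001
top 81 c [ 6.6 65.   2.2] x [-39.  53.] zmax 6.4 ang -0.004
```

step_arm --increments '[{"slide":[-0.053,0.003,0],"roll":0},{"slide":[-0.106,0.005,0.01],"roll":0},{"slide":[-0.16,0.007,0.04],"roll":0},{"slide":[-0.213,0.01,0.07],"roll":0},{"slide":[-0.266,0.012,0.1],"roll":0}]'

```text
t: 23.58
eef_pos: [425.4, -253.2, 137.9]
tcp_rot: [3.141, 0.0, 1.691]
ft_force: [0.4, 0.6, -1.6]
opening: 0.17
grip_force: 30.0
```

step_arm --increments '[{"slide":[0,0,0.03],"roll":0},{"slide":[0,0,0.06],"roll":0},{"slide":[0,0,0.085],"roll":0},{"slide":[0,0,0.096],"roll":0},{"slide":[0,0,0.096],"roll":0}]'

```text
t: 24.2
eef_pos: [424.9, -251.3, 42.7]
tcp_rot: [-3.141, -0.001, 1.691]
ft_force: [0.5, 0.2, -3.3]
opening: 0.166
grip_force: 30.0
```

step_arm --increments '[{"slide":[0,0,0.003],"roll":0},{"slide":[0,0,0.005],"roll":0},{"slide":[0,0,0.0065],"roll":0},{"slide":[0,0,0.0075],"roll":0},{"slide":[0,0,0.0075],"roll":0}]'

```text
t: 24.82
eef_pos: [424.8, -251.5, 35.6]
tcp_rot: [3.141, -0.0, 1.69]
ft_force: [-0.3, -0.0, -2.5]
opening: 0.168
grip_force: 30.0
```

step_arm --increments '[{"slide":[0,0,0.001],"roll":0},{"slide":[0,0,0.0015],"roll":0},{"slide":[0,0,0.002],"roll":0}]'

```text
t: 25.2
eef_pos: [424.9, -251.8, 34.9]
tcp_rot: [3.141, 0.001, 1.69]
ft_force: [-5.3, 0.4, 25.2]
opening: 0.164
grip_force: 30.0
```

step_arm --increments '[{"slide":[0,0,0],"roll":0},{"slide":[0,0,0],"roll":0},{"slide":[0,0,0],"roll":0},{"slide":[0,0,0],"roll":0}]' --fingers 0.6

```text
t: 25.7
eef_pos: [424.7, -251.4, 33.5]
tcp_rot: [-3.142, -0.0, 1.69]
ft_force: [-0.9, 0.5, 0.4]
opening: 0.537
grip_force: 0.0
```

step_arm --increments '[{"slide":[0,0,-0.04],"roll":0},{"slide":[0,0,-0.09],"roll":0},{"slide":[0,0,-0.14],"roll":0},{"slide":[0.01,0,-0.19],"roll":0},{"slide":[0.05,0.01,-0.2],"roll":0}]'

```text
t: 26.32
eef_pos: [429.5, -201.6, 236.5]
tcp_rot: [3.138, 0.003, 1.687]
ft_force: [0.1, 0.1, -0.5]
opening: 0.603
grip_force: 0.0
```

step_arm --increments '[{"slide":[0.05,0,0],"roll":0},{"slide":[0.1,0,0],"roll":-0.15},{"slide":[0.15,0,0],"roll":-0.3},{"slide":[0.2,-0.01,0],"roll":-0.45},{"slide":[0.22,-0.02,0],"roll":-0.6}]'

```text
t: 26.95
eef_pos: [381.7, 17.3, 233.6]
tcp_rot: [3.142, -0.0, 2.297]
ft_force: [-0.4, -0.0, -0.8]
opening: 0.601
grip_force: 0.0
```

step_arm --increments '[{"slide":[0,0,0],"roll":-0.17},{"slide":[0,0,0],"roll":-0.34},{"slide":[0,0,0],"roll":-0.51},{"slide":[0,0,0],"roll":-0.68},{"slide":[0,0,0],"roll":-0.85}]'

```text
t: 27.58
eef_pos: [382.6, 15.4, 233.6]
tcp_rot: [3.142, -0.0, -3.138]
ft_force: [-1.1, -0.1, -0.3]
opening: 0.6
grip_force: 0.0
```

```bash
python3 - <<'E'
from h import *
np.set_printoptions(precision=1,suppress=True)
for n in('scene','top'):
  c=cam(n);P=cloud(c)
  m=mask(c,'orange')&np.all((P>(350,-330,20))&(P<(500,-150,90)),axis=2)
  if m.sum()>5: print(n,m.sum(),P[m].mean(0),cv2.minAreaRect(P[m][:,:2].astype(np.float32)))
  for k,z in(('rake_grip',48),('mat_centre',2)):
    for m in mark_of(n,k)[:1]: print(n,k,round(m['confidence'],2),at_z(c,m['uv'],z))
np.set_printoptions(precision=4)
print(state()['eef_pos'],state()['tcp_rot'])
p=to(446.4,214.6,130,3.2616);to(446.4,214.6,52,3.2616,*p)
E
```

```text
scene 65 [ 420.4 -233.9   56.2] ((422.6548156738281, -245.89678955078125), (16.683801651000977, 57.89445877075195), 5.207584381103516)
scene rake_grip 0.72 [ 423.9 -261.4   48. ]
scene mat_centre 0.95 [ 420.9 -251.1    2. ]
top 93 [ 426.1 -249.7   65.6] ((426.2890319824219, -249.94326782226562), (16.239307403564453, 58.83884811401367), 8.15761947631836)
top rake_grip 0.57 [ 434.6 -247.3   48. ]
top mat_centre 0.71 [ 426.7 -247.4    2. ]
[382.7127  15.4354 233.5947] [ 3.1415 -0.      3.1367]
to [446.4 214.6 130. ] slide [-0.0627  0.1995  0.1036] roll -0.125 rows>= 4.0
to [446.4 214.6  52. ] slide [0.    0.    0.078] roll -0.0 rows>= 2.0
```

Rake stands where it was. To the knob.

step_arm --increments '[{"slide":[-0.015,0.05,0.01],"roll":-0.06},{"slide":[-0.03,0.1,0.03],"roll":-0.125},{"slide":[-0.045,0.15,0.06],"roll":-0.125},{"slide":[-0.063,0.1995,0.09],"roll":-0.125},{"slide":[-0.063,0.1995,0.104],"roll":-0.125}]'

```text
t: 28.5
eef_pos: [446.3, 217.2, 127.7]
tcp_rot: [-3.142, -0.001, -3.017]
ft_force: [0.4, -0.5, 0.4]
opening: 0.599
grip_force: 0.0
```

step_arm --increments '[{"slide":[0,0,0],"roll":0},{"slide":[0,0,0],"roll":0},{"slide":[0,0,0],"roll":0}]'

```text
t: 28.88
eef_pos: [446.5, 214.2, 130.6]
tcp_rot: [3.141, 0.002, -3.02]
ft_force: [0.4, 0.2, 0.4]
opening: 0.6
grip_force: 0.0
```

```bash
python3 - <<'E'
from h import *
print(state()['eef_pos'],state()['tcp_rot'])
to(446.4,214.6,52,3.2616)
E
```

```text
[446.45426993 214.1511248  130.64105497] [ 3.14122904e+00  1.63271520e-03 -3.01996963e+00]
to [446.4 214.6  52. ] slide [0.0001 0.0004 0.0786] roll 0.002 rows>= 2.0
```

step_arm --increments '[{"slide":[0,0,0.04],"roll":0},{"slide":[0,0,0.07],"roll":0},{"slide":[0,0,0.079],"roll":0},{"slide":[0,0,0.079],"roll":0}]'

```text
t: 29.38
eef_pos: [446.4, 214.6, 51.1]
tcp_rot: [3.141, 0.0, -3.019]
ft_force: [-0.0, 0.3, 0.6]
opening: 0.599
grip_force: 0.0
```

step_arm --increments '[{"slide":[0,0,0],"roll":0},{"slide":[0,0,0],"roll":0},{"slide":[0,0,0],"roll":0},{"slide":[0,0,0],"roll":0},{"slide":[0,0,0],"roll":0}]' --fingers 0.1

```text
t: 30.0
eef_pos: [446.3, 214.5, 51.0]
tcp_rot: [-3.141, 0.0, -3.018]
ft_force: [-1.0, -5.0, 5.0]
opening: 0.268
grip_force: 30.0
```

step_arm --increments '[{"slide":[0,0,-0.005],"roll":0},{"slide":[0,0,-0.01],"roll":0},{"slide":[0,0,-0.014],"roll":0},{"slide":[0,0,-0.014],"roll":0}]'

```text
t: 30.5
eef_pos: [446.0, 214.5, 64.7]
tcp_rot: [-3.141, -0.0, -3.018]
ft_force: [1.7, -6.8, -5.4]
opening: 0.267
grip_force: 30.0
```

step_arm --increments '[{"slide":[-0.012,0,0],"roll":0},{"slide":[-0.027,0,0],"roll":0},{"slide":[-0.042,0,0],"roll":0},{"slide":[-0.057,0,0],"roll":0},{"slide":[-0.07,0,0],"roll":0}]'

```text
t: 31.12
eef_pos: [515.0, 222.5, 64.0]
tcp_rot: [-3.14, -0.003, -3.018]
ft_force: [-1.9, -9.8, -5.2]
opening: 0.266
grip_force: 30.0
```

step_arm --increments '[{"slide":[-0.01,0,0],"roll":0},{"slide":[-0.016,0,0],"roll":0},{"slide":[-0.02,0,0],"roll":0},{"slide":[-0.02,0,0],"roll":0},{"slide":[-0.02,0,0],"roll":0}]'

```text
t: 31.75
eef_pos: [535.2, 224.8, 64.1]
tcp_rot: [-3.14, -0.002, -3.018]
ft_force: [2.1, -9.4, -4.7]
opening: 0.269
grip_force: 30.0
```

```bash
python3 - <<'E'
from h import *
to(535.8,224.9,52,3.2616)
E
```

```text
to [535.8 224.9  52. ] slide [-0.0006  0.0001  0.0121] roll 0.003 rows>= 1.0
```

step_arm --increments '[{"slide":[0,0,0.005],"roll":0},{"slide":[0,0,0.01],"roll":0},{"slide":[0,0,0.014],"roll":0},{"slide":[0,0,0.014],"roll":0}]'

```text
t: 32.25
eef_pos: [535.7, 224.9, 51.0]
tcp_rot: [-3.141, -0.0, -3.018]
ft_force: [1.4, -10.9, 3.2]
opening: 0.272
grip_force: 30.0
```

step_arm --increments '[{"slide":[0,0,0],"roll":0},{"slide":[0,0,0],"roll":0},{"slide":[0,0,0],"roll":0}]' --fingers 0.6

```text
t: 32.62
eef_pos: [535.4, 226.1, 50.7]
tcp_rot: [3.141, 0.0, -3.018]
ft_force: [-1.0, -0.1, 1.3]
opening: 0.525
grip_force: 0.0
```

step_arm --increments '[{"slide":[0,0,-0.05],"roll":0},{"slide":[0,0,-0.1],"roll":0},{"slide":[0.06,0,-0.15],"roll":0},{"slide":[0.1,0,-0.2],"roll":0},{"slide":[0.1,0,-0.22],"roll":0}]'

```text
t: 33.25
eef_pos: [434.2, 213.5, 272.8]
tcp_rot: [3.141, 0.001, -3.018]
ft_force: [0.5, -0.8, 0.7]
opening: 0.597
grip_force: 0.0
```

```bash
python3 - <<'E'
from h import *
np.set_printoptions(precision=1,suppress=True)
print(state()['eef_pos'])
for n in('scene','top'):
  c=cam(n);P=cloud(c)
  for k,l,h in(('red',(400,150,30),(620,300,110)),('green',(550,150,120),(750,330,260)),('blue',(440,80,20),(780,380,90))):
    m=mask(c,k)&np.all((P>l)&(P<h),axis=2)
    if m.sum()>5: print(n,k,m.sum(),P[m].mean(0),np.percentile(P[m][:,2],[5,95]),cv2.minAreaRect(P[m][:,:2].astype(np.float32)))
  for k,z in(('lever_bar',190),('lever_pivot',99)):
    for m in mark_of(n,k)[:1]: print(n,k,round(m['confidence'],2),at_z(c,m['uv'],z))
  if n=='scene': save(c,'s9',(200,190,380,340),4)
E
```

```text
[434.2 213.5 272.8]
scene red 87 [536.5 230.   75. ] [62.6 81.9] ((538.2613525390625, 227.81240844726562), (20.158239364624023, 19.812040328979492), 70.56694030761719)
scene green 173 [662.1 243.1 194.5] [188.7 198.7] ((663.1494140625, 240.08248901367188), (22.72159767150879, 88.1095199584961), 15.127646446228027)
scene blue 911 [610.8 246.8  52.6] [34.7 66.8] ((646.169677734375, 237.07611083984375), (138.6535186767578, 213.29330444335938), 5.654869556427002)
scene lever_bar 0.69 [662.8 236.6 190. ]
scene lever_pivot 0.67 [712.5 240.2  99. ]
top green 122 [664.8 238.8 195.8] [189.9 201.6] ((664.9762573242188, 238.88775634765625), (15.645320892333984, 87.33775329589844), 6.275442600250244)
top blue 74 [621.  266.2  63.5] [46.5 72.1] ((625.3856201171875, 234.26620483398438), (86.21918487548828, 207.15185546875), 7.341135501861572)
top lever_bar 0.47 [671.8 235.2 190. ]
top lever_pivot 0.88 [709.2 253.5  99. ]
```

View pics/s9.png

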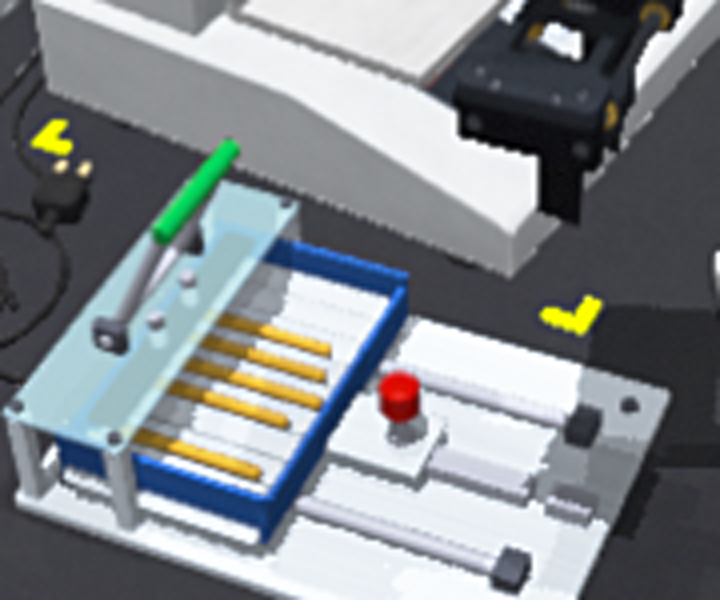

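Picture: tray home, knob down (398,400), rods in the grooves, lever bar at (197,190). Now turn the gripper for the lever.

step_arm --increments '[{"slide":[0,0,0],"roll":0.17},{"slide":[0,0,0],"roll":0.34},{"slide":[0,0,0],"roll":0.51},{"slide":[0,0,0],"roll":0.68},{"slide":[0,0,0],"roll":0.85}]' --fingers 0.5

```text
t: 34.17
eef_pos: [436.3, 213.5, 269.1]
tcp_rot: [-3.139, -0.001, 2.409]
ft_force: [-1.1, -0.4, 0.4]
opening: 0.501
grip_force: 0.0
```

step_arm --increments '[{"slide":[0,0,0],"roll":0.17},{"slide":[0,0,0],"roll":0.34},{"slide":[0,0,0],"roll":0.51},{"slide":[0,0,0],"roll":0.68},{"slide":[0,0,0],"roll":0.725}]'

```text
t: 34.8
eef_pos: [436.3, 213.5, 269.1]
tcp_rot: [-3.139, 0.0, 1.686]
ft_force: [0.5, -0.0, -0.1]
opening: 0.498
grip_force: 0.0
```

```bash
python3 - <<'E'
from h import *
print(state()['eef_pos'],state()['tcp_rot'])
to(664.5,239.5,250,1.69)
E
```

```text
[436.27286427 213.48480377 269.12841682] [-3.13899084e+00  4.44044854e-04  1.68629681e+00]
to [664.5 239.5 250. ] slide [-0.0005  0.2298  0.0185] roll -0.004 rows>= 4.0
```

step_arm --increments '[{"slide":[0,0.055,0.005],"roll":0},{"slide":[0,0.115,0.01],"roll":0},{"slide":[0,0.175,0.018],"roll":0},{"slide":[0,0.23,0.018],"roll":0},{"slide":[0,0.23,0.018],"roll":0}]'

```text
t: 35.42
eef_pos: [667.0, 240.4, 248.3]
tcp_rot: [-3.137, 0.001, 1.688]
ft_force: [-0.4, 0.2, -0.6]
opening: 0.503
grip_force: 0.0
```

step_arm --increments '[{"slide":[0,0,0],"roll":0},{"slide":[0,0,0],"roll":0}]'

```text
t: 35.67
eef_pos: [663.7, 240.9, 252.6]
tcp_rot: [-3.141, -0.0, 1.69]
ft_force: [-0.9, -0.5, 0.6]
opening: 0.498
grip_force: 0.0
```

```bash
python3 - <<'E'
from h import *
print(state()['eef_pos'],state()['tcp_rot'])
to(664.5,239.5,173,1.69)
c=cam('scene');save(c,'s10',(170,150,330,290),5)
E
```

```text
[663.73648113 240.92514402 252.59983028] [-3.14107028e+00 -4.08253976e-05  1.69009993e+00]
to [664.5 239.5 173. ] slide [-0.0015  0.0006  0.0796] roll 0.0 rows>= 2.0
```

View pics/s10.png

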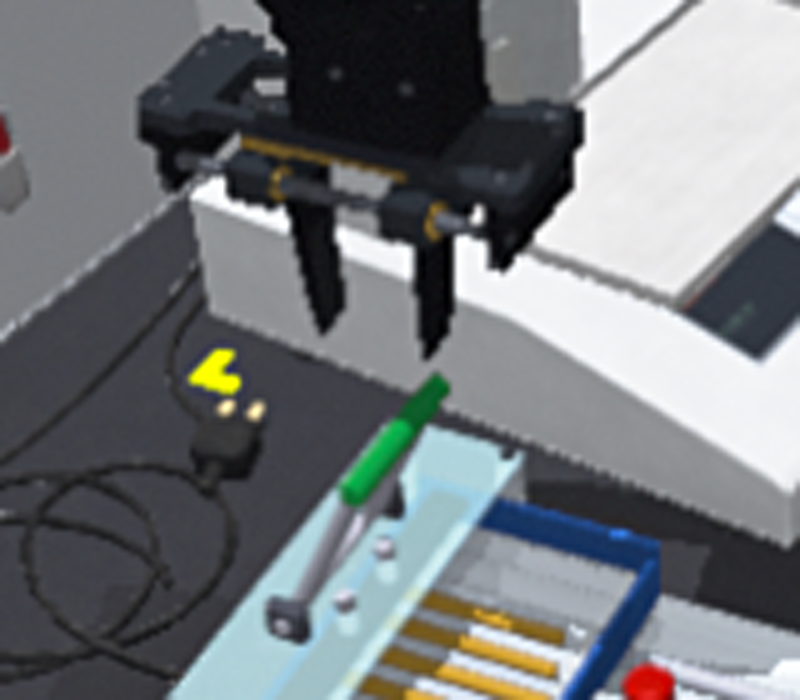

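Fingers straddle the bar (395,440 in the crop). Descend and pinch.

step_arm --increments '[{"slide":[0,0,0.03],"roll":0},{"slide":[-0.001,0,0.06],"roll":0},{"slide":[-0.001,0,0.08],"roll":0},{"slide":[-0.001,0,0.08],"roll":0}]'

```text
t: 36.22
eef_pos: [663.7, 239.8, 171.9]
tcp_rot: [-3.14, 0.0, 1.69]
ft_force: [-0.2, 0.2, 1.0]
opening: 0.502
grip_force: 0.0
```

step_arm --increments '[{"slide":[0,0,0],"roll":0},{"slide":[0,0,0],"roll":0},{"slide":[0,0,0],"roll":0},{"slide":[0,0,0],"roll":0},{"slide":[0,0,0],"roll":0}]' --fingers 0.05

```text
t: 36.85
eef_pos: [664.7, 239.9, 173.0]
tcp_rot: [3.141, -0.0, 1.69]
ft_force: [-1.8, -0.1, 2.9]
opening: 0.141
grip_force: 30.0
```

step_arm --increments '[{"slide":[0,-0.009,0.005],"roll":0},{"slide":[0,-0.017,0.01],"roll":0},{"slide":[0,-0.025,0.0165],"roll":0},{"slide":[0,-0.032,0.0235],"roll":0},{"slide":[0,-0.038,0.0315],"roll":0}]'

```text
t: 37.48
eef_pos: [627.2, 235.9, 141.5]
tcp_rot: [3.139, -0.001, 1.69]
ft_force: [6.4, 5.1, 3.8]
opening: 0.139
grip_force: 30.0
```

step_arm --increments '[{"slide":[0,-0.0055,0.0083],"roll":0},{"slide":[0,-0.01,0.017],"roll":0},{"slide":[0,-0.014,0.0265],"roll":0},{"slide":[0,-0.0165,0.036],"roll":0},{"slide":[0,-0.0175,0.039],"roll":0}]'

```text
t: 38.1
eef_pos: [610.2, 233.9, 102.3]
tcp_rot: [3.139, -0.001, 1.69]
ft_force: [6.1, 3.7, 6.2]
opening: 0.138
grip_force: 30.0
```

step_arm --increments '[{"slide":[0,0,0],"roll":0},{"slide":[0,0,0],"roll":0},{"slide":[0,0,0],"roll":0}]'

```text
t: 38.48
eef_pos: [610.4, 233.9, 102.7]
tcp_rot: [3.139, -0.001, 1.69]
ft_force: [4.5, 4.1, 5.5]
opening: 0.135
grip_force: 30.0
```

```bash
python3 - <<'E'
from h import *
np.set_printoptions(precision=1,suppress=True)
s=state();print(s['eef_pos'],s['ft_force'],s['opening'])
for n in('scene','top'):
  c=cam(n);P=cloud(c)
  m=mask(c,'green')&np.all((P>(520,150,80))&(P<(750,330,260)),axis=2)
  if m.sum()>5: print(n,m.sum(),P[m].mean(0),np.percentile(P[m][:,2],[5,95]))
E
```

```text
[610.4 233.9 102.7] [4.5 4.1 5.5] 0.1345196853740373
scene 77 [605.7 258.2 127.3] [122.4 131.3]
```

step_arm --increments '[{"slide":[0,0.0009,-0.0039],"roll":0},{"slide":[0,0.002,-0.0077],"roll":0},{"slide":[0,0.0032,-0.0116],"roll":0},{"slide":[0,0.0045,-0.0153],"roll":0},{"slide":[0,0.006,-0.019],"roll":0}]'

```text
t: 39.2
eef_pos: [616.9, 234.6, 120.9]
tcp_rot: [3.138, -0.001, 1.69]
ft_force: [13.2, 5.9, -4.0]
opening: 0.136
grip_force: 30.0
```

step_arm --increments '[{"slide":[0,0.0017,-0.0037],"roll":0},{"slide":[0,0.0035,-0.0073],"roll":0},{"slide":[0,0.0054,-0.0108],"roll":0},{"slide":[0,0.0075,-0.0142],"roll":0},{"slide":[0,0.0097,-0.0175],"roll":0}]'

```text
t: 39.83
eef_pos: [627.4, 235.8, 137.3]
tcp_rot: [3.137, -0.001, 1.69]
ft_force: [22.0, 7.6, -16.8]
opening: 0.141
grip_force: 30.0
```

step_arm --increments '[{"slide":[0,0.0023,-0.0033],"roll":0},{"slide":[0,0.0048,-0.0064],"roll":0},{"slide":[0,0.0074,-0.0094],"roll":0},{"slide":[0,0.0101,-0.0124],"roll":0},{"slide":[0,0.0129,-0.0152],"roll":0}]'

```text
t: 40.45
eef_pos: [639.3, 236.8, 151.2]
tcp_rot: [3.14, -0.0, 1.689]
ft_force: [19.0, 6.2, -21.2]
opening: 0.143
grip_force: 30.0
```

step_arm --increments '[{"slide":[0,0.0029,-0.0027],"roll":0},{"slide":[0,0.006,-0.0053],"roll":0},{"slide":[0,0.0091,-0.0078],"roll":0},{"slide":[0,0.0124,-0.0101],"roll":0},{"slide":[0,0.0157,-0.0124],"roll":0}]'

```text
t: 41.08
eef_pos: [653.2, 238.5, 163.2]
tcp_rot: [-3.139, 0.0, 1.69]
ft_force: [8.8, 3.9, -13.4]
opening: 0.141
grip_force: 30.0
```

step_arm --increments '[{"slide":[0,0.0034,-0.002],"roll":0},{"slide":[0,0.006,-0.0035],"roll":0},{"slide":[0,0.0087,-0.0049],"roll":0},{"slide":[0,0.0114,-0.0062],"roll":0},{"slide":[0,0.012,-0.0065],"roll":0}]'

```text
t: 41.7
eef_pos: [664.5, 239.8, 170.3]
tcp_rot: [-3.138, 0.0, 1.69]
ft_force: [3.7, 2.3, -14.4]
opening: 0.141
grip_force: 30.0
```

step_arm --increments '[{"slide":[0,0,0],"roll":0},{"slide":[0,0,0],"roll":0}]'

```text
t: 41.95
eef_pos: [664.5, 239.8, 170.3]
tcp_rot: [-3.138, 0.0, 1.69]
ft_force: [5.6, 2.1, -12.9]
opening: 0.14
grip_force: 30.0
```

step_arm --increments '[{"slide":[0,0,0],"roll":0},{"slide":[0,0,0],"roll":0},{"slide":[0,0,0],"roll":0},{"slide":[0,0,0],"roll":0}]' --fingers 0.5

```text
t: 42.45
eef_pos: [665.4, 240.0, 173.0]
tcp_rot: [3.141, -0.0, 1.69]
ft_force: [0.2, 0.1, -0.2]
opening: 0.478
grip_force: 0.0
```

step_arm --increments '[{"slide":[0,0,-0.04],"roll":0},{"slide":[0,0,-0.09],"roll":0},{"slide":[0,-0.05,-0.11],"roll":0},{"slide":[0,-0.11,-0.11],"roll":0},{"slide":[0,-0.17,-0.11],"roll":0}]'

```text
t: 43.08
eef_pos: [494.8, 219.4, 283.0]
tcp_rot: [3.141, -0.0, 1.69]
ft_force: [-0.3, -0.4, 0.1]
opening: 0.496
grip_force: 0.0
```

step_arm --increments '[{"slide":[0,0,0],"roll":0},{"slide":[0,0,0],"roll":0},{"slide":[0,0,0],"roll":0},{"slide":[0,0,0],"roll":0}]'

```text
t: 43.58
eef_pos: [497.4, 219.8, 282.3]
tcp_rot: [-3.141, 0.0, 1.689]
ft_force: [0.1, -0.1, -0.6]
opening: 0.5
grip_force: 0.0
```

```bash
python3 - <<'E'
from h import *
np.set_printoptions(precision=1,suppress=True)
for n in('scene','top'):
  c=cam(n);P=cloud(c)
  for k,l,h in(('red',(400,150,30),(620,300,110)),('green',(550,150,120),(750,330,260)),('blue',(440,80,20),(780,380,90)),('orange',(350,-330,20),(500,-150,90))):
    m=mask(c,k)&np.all((P>l)&(P<h),axis=2)
    if m.sum()>5: print(n,k,m.sum(),P[m].mean(0),np.percentile(P[m][:,2],[5,95]),cv2.minAreaRect(P[m][:,:2].astype(np.float32)))
c=cam('scene');save(c,'s11',(190,180,450,360),3)
E
```

```text
scene red 86 [536.7 230.3  75.6] [63.  83.1] ((538.5900268554688, 228.34909057617188), (19.196758270263672, 19.961849212646484), 30.82046127319336)
scene green 172 [662.  243.4 194.5] [187.4 199. ] ((668.1728515625, 241.34677124023438), (22.947465896606445, 89.36333465576172), 7.235000133514404)
scene blue 915 [610.6 246.8  52.5] [34.1 67. ] ((647.2848510742188, 236.93646240234375), (139.6008758544922, 212.71937561035156), 6.0587639808654785)
scene orange 66 [ 394.6 -210.8   54.4] [36.8 67.4] ((402.4344787597656, -252.3338165283203), (16.422016143798828, 118.85670471191406), 9.986201286315918)
top blue 73 [594.1 323.7  59.6] [38.9 72.9] ((607.4572143554688, 331.590576171875), (93.26029205322266, 33.84141540527344), 28.64154624938965)
top orange 75 [ 399.  -224.    64.7] [58.5 71.3] ((399.29730224609375, -225.28616333007812), (16.141881942749023, 60.424556732177734), 6.373554229736328)
```

View pics/s11.png

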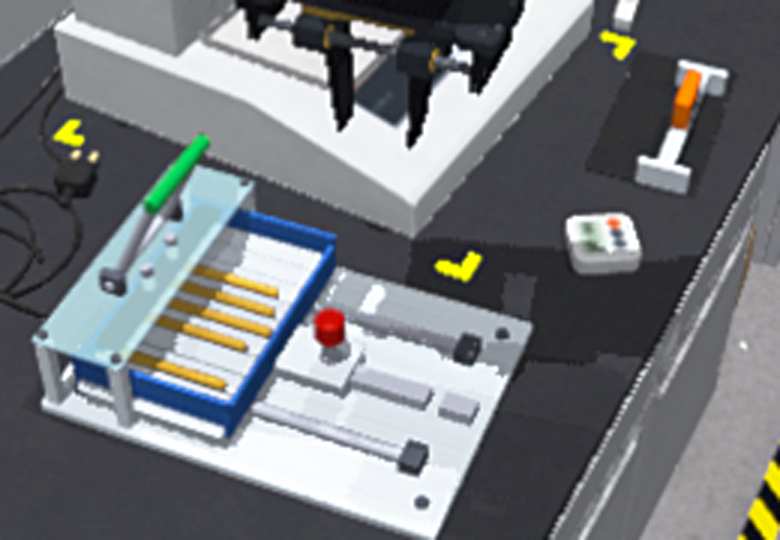

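The rake has been knocked to about (399, -225), roughly 37 mm off the mat's centre; everything else is in order. Fetch it back.

```bash
python3 - <<'E'
from h import *
p=to(395,130,240,1.69);p=to(392,-30,235,1.685,*p);p=to(399.3,-225,130,1.685,*p)
E
```

```text
to [395. 130. 240.] slide [-0.0771 -0.1119  0.0425] roll -0.0 rows>= 3.0
to [392. -30. 235.] slide [-0.1585 -0.022   0.005 ] roll 0.005 rows>= 3.0
to [ 399.3 -225.   130. ] slide [-0.1946 -0.015   0.105 ] roll -0.0 rows>= 4.0
```

step_arm --increments '[{"slide":[-0.02,-0.04,0.01],"roll":0},{"slide":[-0.05,-0.085,0.025],"roll":0},{"slide":[-0.077,-0.112,0.0425],"roll":0},{"slide":[-0.13,-0.12,0.045],"roll":0},{"slide":[-0.18,-0.127,0.047],"roll":0}]'

```text
t: 44.35
eef_pos: [391.7, 24.7, 235.8]
tcp_rot: [3.141, 0.0, 1.691]
ft_force: [1.6, 0.2, 0.4]
opening: 0.502
grip_force: 0.0
```

step_arm --increments '[{"slide":[-0.05,-0.007,0],"roll":0},{"slide":[-0.1,-0.012,0.01],"roll":0},{"slide":[-0.15,-0.017,0.04],"roll":0},{"slide":[-0.2,-0.02,0.06],"roll":0},{"slide":[-0.24,-0.02,0.08],"roll":0}]'

```text
t: 44.98
eef_pos: [400.6, -216.8, 155.0]
tcp_rot: [3.141, 0.0, 1.689]
ft_force: [0.8, -0.2, 0.7]
opening: 0.5
grip_force: 0.0
```

step_arm --increments '[{"slide":[0,0,0],"roll":0},{"slide":[0,0,0],"roll":0}]'

```text
t: 45.22
eef_pos: [400.4, -214.3, 155.7]
tcp_rot: [-3.141, -0.001, 1.689]
ft_force: [-0.1, 0.1, -0.2]
opening: 0.501
grip_force: 0.0
```

```bash
python3 - <<'E'
from h import *
np.set_printoptions(precision=1,suppress=True)
for n in('scene','top'):
  c=cam(n);P=cloud(c)
  m=mask(c,'orange')&np.all((P>(350,-330,20))&(P<(500,-130,90)),axis=2)
  if m.sum()>5: print(n,m.sum(),P[m].mean(0),cv2.minAreaRect(P[m][:,:2].astype(np.float32)))
np.set_printoptions(precision=4)
print(state()['eef_pos']);to(399.3,-225,100,1.685)
E
```

```text
scene 99 [ 395.4 -213.7   58.6] ((401.9772644042969, -249.8598175048828), (15.926841735839844, 113.36605834960938), 10.206799507141113)
[ 400.6953 -213.9101  156.2266]
to [ 399.3 -225.   100. ] slide [-0.0108 -0.0027  0.0562] roll 0.006 rows>= 1.0
```

step_arm --increments '[{"slide":[-0.011,-0.0025,0.03],"roll":0.005},{"slide":[-0.011,-0.0025,0.07],"roll":0.005},{"slide":[-0.011,-0.0025,0.1],"roll":0.005},{"slide":[-0.011,-0.0025,0.12],"roll":0.005},{"slide":[-0.011,-0.0025,0.12],"roll":0.005}]'

```text
t: 45.95
eef_pos: [399.3, -224.9, 35.4]
tcp_rot: [-3.141, -0.001, 1.686]
ft_force: [-0.6, 0.1, -0.2]
opening: 0.504
grip_force: 0.0
```

step_arm --increments '[{"slide":[0,0,0],"roll":0},{"slide":[0,0,0],"roll":0},{"slide":[0,0,0],"roll":0},{"slide":[0,0,0],"roll":0},{"slide":[0,0,0],"roll":0}]' --fingers 0.05

```text
t: 46.58
eef_pos: [399.3, -225.9, 36.1]
tcp_rot: [3.141, 0.0, 1.685]
ft_force: [-1.7, 0.1, 6.5]
opening: 0.169
grip_force: 30.0
```

step_arm --increments '[{"slide":[0,0,-0.015],"roll":0},{"slide":[0,0,-0.03],"roll":0},{"slide":[0,0,-0.03],"roll":0}]'

```text
t: 46.95
eef_pos: [399.7, -226.1, 66.2]
tcp_rot: [3.14, 0.001, 1.685]
ft_force: [-0.9, -0.6, -3.5]
opening: 0.165
grip_force: 30.0
```

```bash
python3 - <<'E'
from h import *
s=state();print(s['eef_pos'],s['opening'],s['grip_force']);to(425,-251,65,1.69);to(425,-251,36,1.69)
E
```

```text
[ 399.66521926 -226.09789769   66.20771984] 0.16476616122897683 29.998786747455597
to [ 425. -251.   65.] slide [-0.0276  0.0223  0.0013] roll -0.005 rows>= 1.0
to [ 425. -251.   36.] slide [-0.0276  0.0223  0.0303] roll -0.005 rows>= 1.0
```

step_arm --increments '[{"slide":[-0.014,0.011,0],"roll":0},{"slide":[-0.0275,0.0225,0],"roll":0},{"slide":[-0.0275,0.0225,0.012],"roll":0},{"slide":[-0.0275,0.0225,0.024],"roll":0},{"slide":[-0.0275,0.0225,0.03],"roll":0}]'

```text
t: 47.58
eef_pos: [423.8, -249.9, 35.1]
tcp_rot: [-3.14, -0.002, 1.685]
ft_force: [-13.8, 1.4, 48.2]
opening: 0.166
grip_force: 30.0
```

step_arm --increments '[{"slide":[0,0,0.0005],"roll":0},{"slide":[0,0,0.0005],"roll":0}]'

```text
t: 47.82
eef_pos: [423.8, -250.0, 35.1]
tcp_rot: [-3.14, -0.001, 1.685]
ft_force: [-4.8, 0.2, 6.2]
opening: 0.167
grip_force: 30.0
```

step_arm --increments '[{"slide":[0,0,0],"roll":0},{"slide":[0,0,0],"roll":0},{"slide":[0,0,0],"roll":0},{"slide":[0,0,0],"roll":0}]' --fingers 0.6

```text
t: 48.32
eef_pos: [424.9, -250.6, 35.1]
tcp_rot: [3.142, -0.0, 1.685]
ft_force: [0.3, -0.4, 1.4]
opening: 0.531
grip_force: 0.0
```

step_arm --increments '[{"slide":[0,0,-0.04],"roll":0},{"slide":[0,0,-0.09],"roll":0},{"slide":[0,0,-0.14],"roll":0},{"slide":[0.02,0,-0.19],"roll":0},{"slide":[0.06,-0.01,-0.2],"roll":0}]'

```text
t: 48.95
eef_pos: [409.0, -192.7, 237.9]
tcp_rot: [3.137, 0.003, 1.684]
ft_force: [-1.6, -0.7, -1.0]
opening: 0.599
grip_force: 0.0
```

step_arm --increments '[{"slide":[0.05,-0.01,0],"roll":0},{"slide":[0.1,-0.02,0],"roll":0},{"slide":[0.15,-0.03,0],"roll":0},{"slide":[0.15,-0.03,0],"roll":0},{"slide":[0.15,-0.03,0],"roll":0}]'

```text
t: 49.58
eef_pos: [361.7, -46.8, 235.4]
tcp_rot: [3.141, 0.0, 1.686]
ft_force: [0.3, 0.7, 0.2]
opening: 0.604
grip_force: 0.0
```

```bash
python3 - <<'E'
from h import *
np.set_printoptions(precision=1,suppress=True)
for n in('scene','top'):
  c=cam(n);P=cloud(c)
  for k,l,h in(('red',(400,150,30),(620,300,110)),('green',(550,150,120),(750,330,260)),('orange',(350,-330,20),(500,-150,90))):
    m=mask(c,k)&np.all((P>l)&(P<h),axis=2)
    if m.sum()>5: print(n,k,m.sum(),P[m].mean(0),np.percentile(P[m][:,2],[5,95]),cv2.minAreaRect(P[m][:,:2].astype(np.float32)))
import h; h.TC=None
T0=np.array([646,239,43.])
c=cam('scene');T=tf(cloud(c),T0);m=mask(c,'brass')&np.all((T>(-64,-95,-15))&(T<(0,98,20)),axis=2)
k,l,st,_=cv2.connectedComponentsWithStats(m.astype(np.uint8),connectivity=4)
for i in range(1,k):
  if st[i,4]>10:
    Q=T[l==i];v=cv2.fitLine(Q[:,:2].astype(np.float32),cv2.DIST_HUBER,0,.01,.01).ravel();print(st[i,4],np.median(Q,axis=0),round(float(np.arctan(v[1]/v[0])),3))
E
```

```text
scene red 86 [536.4 230.4  76.1] [64.  82.6] ((537.5740356445312, 228.85704040527344), (21.70116424560547, 19.067686080932617), 21.484827041625977)
scene green 174 [662.  243.2 194.4] [189.1 198.3] ((666.3884887695312, 240.1611785888672), (20.041574478149414, 89.82687377929688), 8.978996276855469)
scene orange 74 [ 420.1 -235.2   55.5] [37.1 66.9] ((428.6407775878906, -274.62042236328125), (17.631044387817383, 113.67921447753906), 11.58724308013916)
top red 47 [538.7 225.4  79.2] [71.9 84.4] ((538.746337890625, 225.2399139404297), (21.7583065032959, 19.794729232788086), 80.6376724243164)
top green 120 [664.7 239.2 196.1] [190.2 201.6] ((665.1620483398438, 238.81695556640625), (14.233922958374023, 87.37651062011719), 6.087845802307129)
top orange 60 [ 425.9 -257.5   66. ] [59.  73.1] ((426.3387756347656, -257.1549377441406), (15.607993125915527, 42.307044982910156), 6.891894817352295)
45 [-21.7 -43.6   0.2] 0.015
52 [-22.3 -21.4  -0.3] 0.008
66 [-26.    0.5  -0. ] 0.006
53 [-21.1  22.3   0.2] -0.024
62 [-23.2  66.5   0.3] -0.013
```

```bash
python3 -c "
from cell import env
print(env.job_done())"
```

```text
the job is handed in; nothing more can be done
None
```

The job is handed in, but I was given no verdict. By my last camera readings the tray is home with the plunger down, all five rods lie in grooves, the lever is back at rest after a slow return, and the rake stands on its mat again; it had been knocked aside late in the run and I put it back, setting it down with a brief 48 N reading at the wrist.

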